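# Plug-gauge the inlet bores of refurbished water-meter bodies in a crank vice

### The job

Wind the vice's hand crank clockwise to its stop so that the meter bodies standing in it are clamped. Then check the robot-facing inlet bore of each body, going from the robot's left to its right, so that the one nearest the crank comes last: push the plug gauge's go end (long and thin) fully home and draw it out, then hold the no-go end (short and thick) square and centred against the same bore with a light push for a second, to confirm that it does not enter. Then lay the gauge back on its cork mat, wind the crank all the way open again and stand the passed bodies upright on the white board, leaving everything else on the bench where it is.

Things in the scene. Friction and masses are not known exactly. Their poses are not given: they have to be found in the camera images.
- crank (a joint): vice hand crank, rad: 0 fully open, arm straight up; grows clockwise as seen from the robot's side; stop at 13.0 (just over two turns) with the jaws tight on the bodies, which they first touch at 12.6 (4 mm of jaw travel a turn). Stays where it is left; turning it takes about 3 N at the handle
- crank_grip (a point): middle of the crank's black handle, a freely spinning horizontal sleeve 19 mm in diameter, 88 mm long, parallel to the vice's x and pointing to the robot; the point is on the sleeve's axis, 60 mm out from the crank arm and 32 mm from the free end, and circles the crank axis at a radius of 55 mm
- crank_axis (a point): point on the crank's horizontal axis (parallel to the vice's x), 100 mm above the bench, in the plane in which crank_grip circles
- vice: gauging vice, blue base 172 x 400 x 20 mm, fixed. Origin on the bench under the row; x away from the robot along the bores and screw, y along the row to the left. Three nests at y = 140, 45, -50 mm: U slots 29 mm wide, open upwards, in the rear and the moving front jaw (tops 84 mm up). Feet stand 48 mm and bores lie 70 mm above the bench. Screw and crank at y = -155 mm, crank arm at x = -106 mm
- meter_a: In the left (+y) nest of the vice: bare blue meter body, 110 mm long, 0.45 kg; may be absent. Origin at the centre of its foot (52 mm across), z up, x along the flow axis 22 mm above the foot, inlet at -x, facing the robot. Round cup 60 mm across, 54 mm tall, top open; spigots 26 mm across. Grip across the cup from above, closing along y. Lifts straight up when the jaws are open
- meter_b: In the middle nest of the vice: bare blue meter body, 110 mm long, 0.45 kg; may be absent. Origin at the centre of its foot (52 mm across), z up, x along the flow axis 22 mm above the foot, inlet at -x, facing the robot. Round cup 60 mm across, 54 mm tall, top open; spigots 26 mm across. Grip across the cup from above, closing along y. Lifts straight up when the jaws are open
- meter_c: In the right (-y) nest of the vice: bare blue meter body, 110 mm long, 0.45 kg; may be absent. Origin at the centre of its foot (52 mm across), z up, x along the flow axis 22 mm above the foot, inlet at -x, facing the robot. Round cup 60 mm across, 54 mm tall, top open; spigots 26 mm across. Grip across the cup from above, closing along y. Lifts straight up when the jaws are open
- meter_a_mouth (a point): centre of the mouth of the inlet bore of meter_a, at the spigot's end face; its x axis points into the bore. Bore 18 mm in diameter, 25 mm deep
- meter_b_mouth (a point): centre of the mouth of the inlet bore of meter_b, at the spigot's end face; its x axis points into the bore. Bore 18 mm in diameter, 25 mm deep
- meter_c_mouth (a point): centre of the mouth of the inlet bore of meter_c, at the spigot's end face; its x axis points into the bore. Bore 18 mm in diameter, 25 mm deep
- gauge: double-ended plug gauge, 114 mm long, 0.22 kg, lying on the cork mat. Square handle with bevelled edges, 80 mm long, 24 mm across flats; origin at its middle on its axis (12 mm above what it lies on), x along it towards the go end: 16 mm in diameter, 22 mm long, the long thin end. No-go end (at -x): 21 mm in diameter, 12 mm long, the short thick end
- go_tip (a point): centre of the go end's face, 62 mm from the gauge's origin along +x; fully home, the handle's shoulder meets the spigot face (this point 22 mm inside the bore)
- nogo_tip (a point): centre of the no-go end's face, 52 mm from the gauge's origin along -x
- mat: cork gauge mat 200 x 140 x 3 mm lying on the bench to the robot's right, fixed; origin under its centre, x along the 200 mm side
- board: white board 270 x 180 x 12 mm lying on the bench to the robot's left, fixed, for passed bodies; origin under its centre, x along the 270 mm side
- done_a: bystander, finished meter with blue lid, 110 mm long, 80 mm tall, standing at the back right; origin under its foot
- done_b: bystander, finished meter like it, at the back behind the vice
- done_c: bystander, finished meter like it, at the back beyond the white board
- spanner: bystander, flat steel spanner 180 mm long lying in front of the vice, to the right; origin at its middle
- brush: bystander, flat brush 160 mm long, wooden handle, lying in front of the vice, to the left; origin at its middle
- jar: bystander, glass jar 60 mm in diameter, 80 mm tall, to the left of the white board
Mind the look-alikes: they are no part of the job. What is shaped like the gauge but green is not meant.

How it is judged (in metres and radians):
On the way, in this order (a step that is already met when the one before it is completed fails the run):
1. the jaws are wound shut on the meter bodies (crank at its clockwise stop) (value of joint crank above 12.6 rad), for 0.2 s.
2. the go end is fully home in the inlet bore of the left body (x of go_tip in the frame of meter_a_mouth above 0.0195 m and y of go_tip in the frame of meter_a_mouth between -0.0025 and 0.0025 m and z of go_tip in the frame of meter_a_mouth between -0.0025 and 0.0025 m and angle between the x axis of gauge and the x axis of meter_a, either way round below 0.12 rad), for 0.1 s.
3. the no-go end is held square and centred against the mouth of the same bore, with a light push, and does not enter (left body) (distance between nogo_tip and meter_a_mouth below 0.004 m and angle between the x axis of gauge and the x axis of meter_a, either way round below 0.12 rad and contact force between gauge and meter_a above 1 N), for 0.3 s.
4. the go end is fully home in the inlet bore of the middle body (x of go_tip in the frame of meter_b_mouth above 0.0195 m and y of go_tip in the frame of meter_b_mouth between -0.0025 and 0.0025 m and z of go_tip in the frame of meter_b_mouth between -0.0025 and 0.0025 m and angle between the x axis of gauge and the x axis of meter_b, either way round below 0.12 rad), for 0.1 s.
5. the no-go end is held square and centred against the mouth of the same bore, with a light push, and does not enter (middle body) (distance between nogo_tip and meter_b_mouth below 0.004 m and angle between the x axis of gauge and the x axis of meter_b, either way round below 0.12 rad and contact force between gauge and meter_b above 1 N), for 0.3 s.
6. the go end is fully home in the inlet bore of the right body (x of go_tip in the frame of meter_c_mouth above 0.0195 m and y of go_tip in the frame of meter_c_mouth between -0.0025 and 0.0025 m and z of go_tip in the frame of meter_c_mouth between -0.0025 and 0.0025 m and angle between the x axis of gauge and the x axis of meter_c, either way round below 0.12 rad), for 0.1 s.
7. the no-go end is held square and centred against the mouth of the same bore, with a light push, and does not enter (right body) (distance between nogo_tip and meter_c_mouth below 0.004 m and angle between the x axis of gauge and the x axis of meter_c, either way round below 0.12 rad and contact force between gauge and meter_c above 1 N), for 0.3 s.
8. the jaws are wound open again (value of joint crank below 1.2 rad), for 0.1 s.
At the end, for the whole second after the job is handed in: Every meter body present stands upright (tilt under 0.12 rad) and still on the white board, its foot's centre at least 10 mm inside the board's edge; the crank is below 1.2 rad (jaws open); the gauge lies still on the cork mat, its middle inside the mat's outline (x of meter_a in the frame of board between -0.125 and 0.125 m and y of meter_a in the frame of board between -0.08 and 0.08 m and z of each of meter_a, meter_b, meter_c in the frame of board below 0.018 m and angle between each of meter_a, meter_b, meter_c's own z axis and vertical below 0.12 rad and linear speed of each of meter_a, meter_b, meter_c, gauge below 0.03 m/s and x of meter_b in the frame of board between -0.125 and 0.125 m and y of meter_b in the frame of board between -0.08 and 0.08 m and x of meter_c in the frame of board between -0.125 and 0.125 m and y of meter_c in the frame of board between -0.08 and 0.08 m and value of joint crank below 1.2 rad and x of gauge in the frame of mat between -0.1 and 0.1 m and y of gauge in the frame of mat between -0.07 and 0.07 m and z of gauge in the frame of mat below 0.02 m); the robot touches nothing.
It fails at once if a bystander (finished meter, spanner, brush or jar) is knocked away, moved more than 40 mm (distance of any of done_a, done_b, done_c, spanner, brush, jar from where it was at the start of the episode above 0.04 m).
It fails at once if the no-go end is forced into a bore (more than 6 mm) ((x of nogo_tip in the frame of meter_a_mouth above 0.006 m and distance between nogo_tip and meter_a_mouth below 0.02 m) or (x of nogo_tip in the frame of meter_b_mouth above 0.006 m and distance between nogo_tip and meter_b_mouth below 0.02 m) or (x of nogo_tip in the frame of meter_c_mouth above 0.006 m and distance between nogo_tip and meter_c_mouth below 0.02 m)).
It fails at once if the gauge is rammed against a meter body (over 60 N) (contact force between gauge and meter_a above 60 N or contact force between gauge and meter_b above 60 N or contact force between gauge and meter_c above 60 N).
Of meter_a, meter_b, meter_c only 2 to 3 are there at a start; the rules pass over those that are not, and their reading is None.
At some moment in a run one of gauge may be knocked a few centimetres aside while the robot is not near it.
It also fails if it takes over 210 s, if anything falls off the work surface, if the arm or the gripper's body presses on something with over 40 N, if the wrist force passes 120 N, or if a joint passes its speed limit or range.

### The arm

A 7-joint arm with a two-finger parallel gripper is mounted at the origin on the work surface. World frame = base frame: x ahead of the robot, y to its left, z up, the work surface at z = 0. Lengths are in mm, angles in rad, forces in N, time in s.
With the tool pointing down it reaches from about 400 to 875 mm from the base axis. Payload 4.4 kg.
Tool frame: the origin (TCP) lies midway between the tips of the shut fingers; the grasp point (between the pads) lies 19 mm behind it; z points along the fingers, y is the line along which they close (so a half turn about z gives the same grasp; the last joint's range is limited). The gripper opens to 85 mm and grips with 20 to 120 N. Pads are 22 mm wide; open, the fingers measure 114 mm over their backs; the gripper's body (76 mm by 85 mm) begins 54 mm behind the grasp point. The pads swing forward as they close: fully open they stand 13 mm farther back than shut.
Start: joints at [-1.32, 0.628, 0.038, 1.517, -0.027, 0.996, -0.02], TCP at [202.468, 617.677, 199.413] pointing down, gripper open.
Joint ranges: [-3.06, 3.06], [-0.37, 2.12], [-1.25, 1.32], [0.18, 2.47], [-1.1, 4.24], [0.23, 1.98], [-2.94, 2.94]. Speed limits (rad/s): [2.57, 2.57, 3.14, 3.14, 3.14, 3.14, 3.14].

### API

Orientations are given as [roll, pitch, yaw] about the fixed x, y, z axes, in that order (R = Rz(yaw) Ry(pitch) Rx(roll)).
In Python, from cell import readout, optics, order gives the robot as it stands.
- The arm moves only by the shell command python3 -m jog 'ROWS'. ROWS is a JSON object of lists of equal length, an entry for each row: "claw": the opening, from 0 (shut) to 1 (fully open); "xyz": the shift along the tool's x, y, z each as a share of 0.1 m, from -1 to 1, a list of three; "twist": the turn, a rotation vector about the tool's x, y, z each as a share of 180 degrees, from -1 to 1, a list of three. A call has 1 to 12 rows; each row shifts and turns the commanded pose from where the row before left it, along the tool's axes as they then stand; what a row does not reach is not made up. A row lasts 1/8 s, in which the tool goes at most 62.5 mm and 10.7 degrees, less where a joint would pass 70% of its speed; a pose out of reach is approached as far as the arm can. A call with a number of a shift or a turn outside -1 to 1 is refused whole. A call with a gripper value outside its range is refused whole. The fingers move at their own pace and stop on an object; the grip force is fixed at half the most. Time passes only in rows, so rows that do not move let the fingers close. It gives the time, the measured TCP pose, the force, the opening and the grip force at its end, in the units of the state.
- readout.read_state(): the state, without advancing time (a new reading comes with each control period).
- optics.get_image(name): name is "scene" or "top"; returns a dict with "color" (480x640x3 uint8, red, green, blue), "fovy" (degrees; the focal length in pixels is half the picture's height over the tangent of half this angle, whatever the lens; pixels are square), "cx", "cy" (the principal point, pixels), "k1" (the pictures are not rectified: a ray, as slopes to the right and down, at radius r is drawn at 1 + k1 r^2 times it, then the intrinsics apply), "view" (4x4, takes a point from world to camera coordinates). Camera axes: x right, y up, looking along -z (the intrinsics and any distortion apply to the point x, -y, -z); pixel columns grow to the right and rows downward; lengths in mm; the calibration is good to about 2 mm. A picture is of the moment at which its call begins. There is no depth.
- order.finish_job(): hands the job in; it is judged then, once.
Trained networks look in the newest picture that a camera, given by its name, has taken for a name from the list of things; names that differ only in an ending like _2 or _b are one class to them, and where a whole thing is asked for, a point or a joint stands for the part that bears it (a point fixed in the world has none). Each returns a list of dicts, best first, with "score" (0 to 1); they miss things now and then, are a little off and sometimes report something else, mostly with a low value. They report only what shows in the picture. A call takes as long as a camera call. They do not tell look-alikes from the thing itself.
- optics.boxes_of(camera, label): "rect" ([left, top, width, height] in pixels, round what is visible of it).
The state is a dict: "clock": time; "qpos": joint angles; "qd": joint speeds; "tau": joint torques, N m; "eef_pos": TCP position; "tool_rot": TCP orientation; "force": force on the tool from outside, world axes, zero at the start; "torque": the same for the moment, N m; "width": finger opening in mm; "gripper_force": force on a finger pad.
Only numpy, scipy, OpenCV 4.12 (cv2) and the standard library are available. Lean on these libraries where they do the work, as an engineer would, in place of code of your own. Each camera call takes 0.05 s, during which the arm holds its last target. There are 200 camera calls.

## Working session

There is one attempt and no reset: what is moved stays moved. The work goes in short steps, Python scripts to look and compute and a shell command to move; the robot and the scene stay as the last step left them, time stands still between calls to the robot, and variables do not carry over. Pictures are saved under pics/ and viewed, at most 14 in all, crops included, and the job is handed in when it is done.

```bash
ls; mkdir -p pics; python3 - <<'E'
from cell import readout, optics
import cv2,json
print(readout.read_state())
for n in("scene","top"):
    im=optics.get_image(n); cv2.imwrite(f"pics/{n}0.png",im["color"][:,:,::-1])
    print(n,im["fovy"],im["cx"],im["cy"],im["k1"],im["view"])
    for l in("crank_grip","vice","meter_a","gauge","mat","board","spanner","brush","jar","done_a"):
        print(l,[(round(d["score"],2),[round(v) for v in d["rect"]]) for d in optics.boxes_of(n,l)[:5]])
E
```

```text
pics
{'clock': 0.0, 'qpos': array([-1.31979164,  0.62931446,  0.03843294,  1.51837268, -0.02696881,
        0.99629216, -0.01999823]), 'qd': array([-0.00143924,  0.00150293,  0.00096242,  0.00107335,  0.00119395,
       -0.00115795,  0.00075318]), 'tau': array([-1.20133723e-04, -5.63413918e+01,  1.22587558e+00, -1.93439144e+01,
        1.09224563e-02,  1.04842635e-02,  3.90896915e-06]), 'eef_pos': array([202.26064289, 617.01254151, 198.50800785]), 'tool_rot': array([-3.13972428e+00,  4.39552653e-05,  2.82481394e+00]), 'force': array([ 0.66816895, -0.15329117,  0.3633197 ]), 'torque': array([-0.00568338, -0.0171194 ,  0.011717  ]), 'gripper_force': 0.0, 'width': 85.49340468320514}
scene 57.05165006750408 331.9446427929797 237.07946428508023 -0.006073876656060399 [[-4.27335737e-02  9.98960514e-01  1.58660831e-02 -3.61937382e+01]
 [-5.73717309e-01 -3.75375248e-02  8.18192755e-01  2.21118174e+02]
 [ 8.17937829e-01  2.58616539e-02  5.74725050e-01 -1.57324570e+03]
 [ 0.00000000e+00  0.00000000e+00  0.00000000e+00  1.00000000e+00]]
crank_grip [(0.69, [242, 192, 14, 19]), (0.41, [276, 254, 2
[... 835 characters left out ...]
0  0.00000000e+00  1.00000000e+00]]
crank_grip [(0.76, [400, 253, 13, 42])]
vice [(0.86, [250, 170, 166, 125])]
meter_a [(0.92, [258, 178, 28, 49]), (0.81, [339, 185, 23, 50]), (0.69, [299, 181, 22, 48]), (0.59, [195, 143, 32, 42])]
gauge [(0.95, [440, 346, 42, 18]), (0.89, [475, 245, 15, 44])]
mat [(0.91, [446, 222, 66, 87])]
board [(0.62, [142, 201, 88, 119]), (0.17, [300, 178, 24, 48])]
spanner [(0.65, [359, 264, 27, 68]), (0.65, [337, 185, 28, 48]), (0.61, [143, 202, 88, 118])]
brush [(0.79, [276, 265, 17, 66]), (0.58, [196, 145, 31, 37])]
jar [(0.7, [94, 248, 38, 22]), (0.65, [450, 222, 62, 86])]
done_a [(0.96, [198, 144, 27, 40]), (0.93, [402, 128, 32, 50]), (0.59, [319, 123, 30, 47])]
```

```bash
python3 - <<'E'
import cv2
a=cv2.imread("pics/top0.png")[110:380,85:515]; cv2.imwrite("pics/top0c.png",cv2.resize(a,(800,502),interpolation=cv2.INTER_CUBIC))
a=cv2.imread("pics/scene0.png")[170:380,130:530]; cv2.imwrite("pics/scene0c.png",cv2.resize(a,(800,420),interpolation=cv2.INTER_CUBIC))
E
```

```text
(no output)
```

View pics/top0c.png

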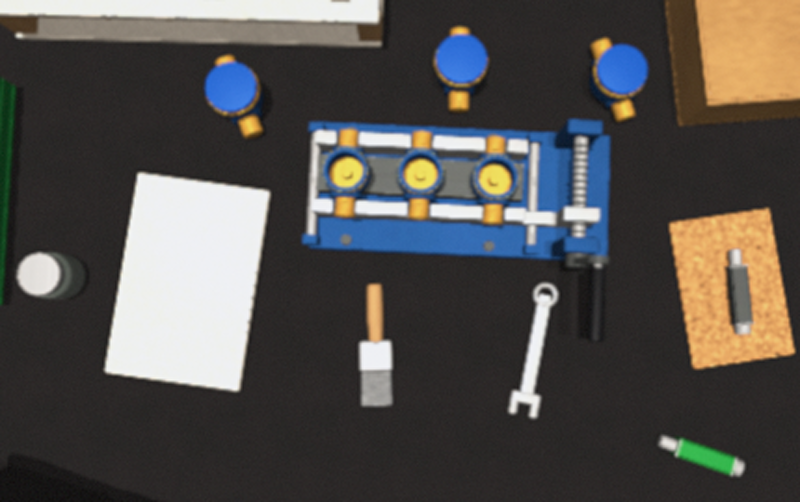

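View pics/scene0c.png

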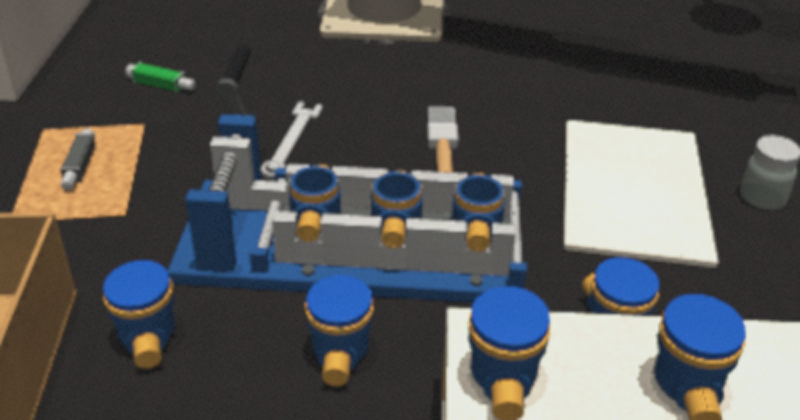

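```bash
cat > h.py <<'E'
import numpy as np, cv2
from cell import readout, optics
def K(im):
    f=240/np.tan(np.radians(im["fovy"])/2)
    return np.array([[f,0,im["cx"]],[0,f,im["cy"]],[0,0,1]]), np.array([im["k1"],0,0,0,0.])
def proj(im,P):
    k,d=K(im); V=np.array(im["view"]); F=np.diag([1,-1,-1.])
    R=F@V[:3,:3]; t=F@V[:3,3]
    return cv2.projectPoints(np.array(P,float).reshape(-1,3),cv2.Rodrigues(R)[0],t,k,d)[0].reshape(-1,2)
def back(im,uv,z):
    k,d=K(im); V=np.array(im["view"]); R=V[:3,:3]; c=-R.T@V[:3,3]
    n=cv2.undistortPoints(np.array(uv,float).reshape(-1,1,2),k,d).reshape(-1,2)
    r=np.c_[n[:,0],-n[:,1],-np.ones(len(n))]@R
    s=(z-c[2])/r[:,2]
    return (c+s[:,None]*r)[:,:2]
E
python3 - <<'E'
from h import *
im=optics.get_image("top"); a=im["color"]
hsv=cv2.cvtColor(a,cv2.COLOR_RGB2HSV)
def rect(m,z,name):
    n,l,s,c=cv2.connectedComponentsWithStats(m.astype(np.uint8))
    i=1+np.argmax(s[1:,4]); pts=np.argwhere(l==i)[:,::-1]
    w=back(im,pts,z).astype(np.float32); r=cv2.minAreaRect(w); print(name,s[i],r)
H,S,V=hsv[...,0],hsv[...,1].astype(int),hsv[...,2].astype(int)
roi=np.zeros(H.shape,bool); roi[165:260,240:425]=1
rect(roi&(H>100)&(H<125)&(S>120),20,"vice")
roi[:]=0; roi[190:330,135:240]=1
rect(roi&(V>150),12,"board")
roi[:]=0; roi[215:315,440:520]=1
rect(roi&(V>40),3,"mat")
# colors along lines for inspection
big=cv2.resize(a[160:265,240:425],None,fx=4.3,fy=4.3,interpolation=cv2.INTER_CUBIC); cv2.imwrite("pics/vice1.png",big[...,::-1])
g=a[240:296,464:496]; big=cv2.resize(g,None,fx=10,fy=10,interpolation=cv2.INTER_CUBIC); cv2.imwrite("pics/g1.png",big[...,::-1])
E
```

```text
vice [ 247  174  166   76 4498] ((619.5578002929688, 3.6116180419921875), (189.58309936523438, 413.0179138183594), 1.1536694765090942)
board [ 141  203   89  117 7905] ((489.2562561035156, 359.9340515136719), (179.84523010253906, 269.426025390625), 83.23963165283203)
mat [ 440  215   80  100 7454] ((495.66168212890625, -378.55584716796875), (204.1569061279297, 254.7921905517578), 89.81529235839844)
```

View pics/vice1.png

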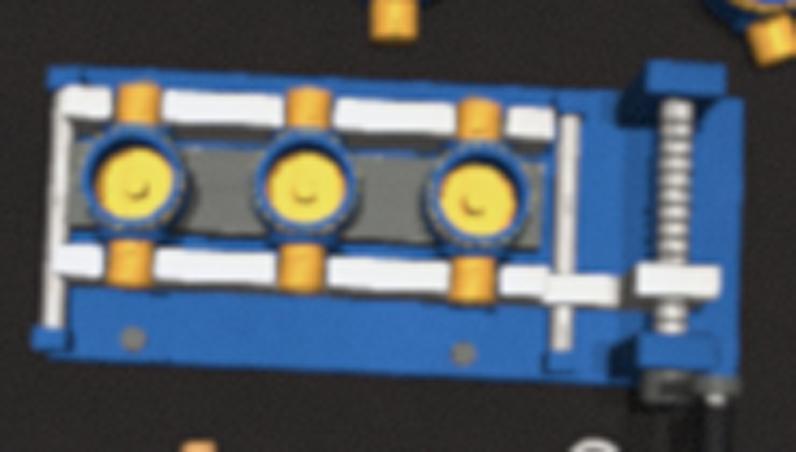

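View pics/g1.png

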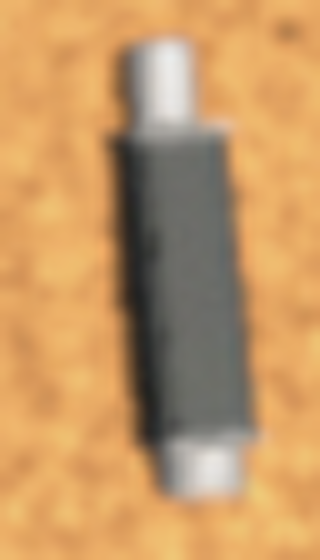

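```bash
cat > vp.py <<'E'
from h import *
def edges1d(v):  # position of strongest rise
    return v
def cross(prof,lev):
    for i in range(len(prof)-1):
        if (prof[i]-lev)*(prof[i+1]-lev)<=0 and prof[i]!=prof[i+1]:
            return i+(lev-prof[i])/(prof[i+1]-prof[i])
def spigots(im,y0=None):
    """front spigot sides at z=70 -> world centres"""
    a=im["color"].astype(float); g=a[...,0]-a[...,2]   # gold: red-blue high
    return g
E
python3 - <<'E'
from vp import *
im=optics.get_image("top"); a=im["color"].astype(float)
b=a[...,2]-a[...,0]
# front edge: columns 255..385 ; going up from dark row 258 to blue
F=[];
for c in list(range(256,372)):
    col=b[::-1,c][480-262:480-225]   # rows 261 down to 225
    x=cross(col,55); F.append((c,261-x)) if x is not None else 0
R=[]
for c in range(258,385):
    col=b[165:195,c]; x=cross(col,55)
    if x is not None: R.append((c,165+x))
for nm,E in(("front",F),("rear",R)):
    w=back(im,E,20); 
    for _ in range(4):
        p=np.polyfit(w[:,1],w[:,0],1); r=w[:,0]-np.polyval(p,w[:,1]); w=w[abs(r)<max(1.0,1.5*r.std())]
    print(nm,p,len(w),r.std())
L=[]
for r in range(178,235):
    x=cross(b[r,244:262],55); L.append((244+x,r)) if x is not None else 0
Rt=[]
for r in range(190,245):
    x=cross(b[r,400:425][::-1],55); Rt.append((424-x,r)) if x is not None else 0
for nm,E in(("left",L),("right",Rt)):
    w=back(im,E,20)
    for _ in range(5):
        p=np.polyfit(w[:,0],w[:,1],1); r=w[:,1]-np.polyval(p,w[:,0]); w=w[abs(r)<max(1.0,1.5*r.std())]
    print(nm,p,len(w),r.std(), np.polyval(p,620))
# gold
g=(a[...,0]>150)&(a[...,0]-a[...,2]>70)&(a[...,1]<a[...,0]*0.82)
n,l,s,c=cv2.connectedComponentsWithStats(g[165:240,245:385].astype(np.uint8))
for i in range(1,n):
    if s[i,4]>25:
        cc=c[i]+[245,165]; print("gold",s[i],cc,back(im,cc,70).round(1), back(im,cc,83).round(1))
E
```

```text
front [2.49873430e-02 5.30176901e+02] 116 0.20559688856839736
rear [2.44511655e-02 7.02751145e+02] 126 0.2704018347519475
left [-8.16083847e-02  2.34723916e+02] 17 0.5496891601534913 184.12671761289297
right [-2.39790668e-02 -1.86528709e+02] 55 0.32535378571559115 -201.3957300863737
gold [82  0 10  4 32] [331.3125 166.25  ] [[721.2   5.1]] [[718.1   5.8]]
gold [22 15 10  9 77] [271.75324675 183.76623377] [[675.2 147.1]] [[672.5 146.1]]
gold [62 16 10  9 76] [311.48684211 184.60526316] [[675.3  52. ]] [[672.7  52.1]]
gold [101  18  10   9  70] [350.8        187.44285714] [[670.6 -42.5]] [[668.  -41.3]]
gold [20 51 10 11 91] [269.71428571 220.75824176] [[585.9 149.5]] [[584.3 148.4]]
gold [60 52 10 11 95] [309.54736842 221.84210526] [[585.3  54.8]] [[583.8  54.8]]
gold [100  55  10  10  86] [349.52325581 224.40697674] [[581.2 -40.5]] [[579.7 -39.4]]
```

```bash
python3 - <<'E'
from h import *
th=-.0247
def W(x,y,z): return [626.7+x*np.cos(th)-y*np.sin(th), 8.4+x*np.sin(th)+y*np.cos(th), z]
P=[W(-110,-155,155),W(-194,-155,155),W(-55,45,70),W(55,-50,70)]
print(np.array(P).round(1))
for n in("top","scene"):
    im=optics.get_image(n); print(n,proj(im,P).round(1).tolist())
    print(optics.boxes_of(n,"crank_grip")[:2])
im=optics.get_image("top")
# gauge: tips pixels
px=np.array([(165,85),(207,470),(180,135),(200,438)])/10+[464,240]-0.5+.05
print(back(im,px,[0]) if 0 else back(im,px,22))
# mat 
a=im["color"].astype(int); m=(a[...,0]>90)&(a[...,0]-a[...,2]>40); m[:, :440]=0;m[:215]=0; m[320:]=0;m[:,520:]=0
n,l,s,c=cv2.connectedComponentsWithStats(m.astype(np.uint8)); i=1+np.argmax(s[1:,4])
print("mat",cv2.minAreaRect(back(im,np.argwhere(l==i)[:,::-1],3).astype(np.float32)))
E
```

```text
[[ 512.9 -143.8  155. ]
 [ 428.9 -141.8  155. ]
 [ 572.8   54.7   70. ]
 [ 680.4  -42.9   70. ]]
top [[399.6, 251.9], [398.5, 290.4], [309.5, 227.1], [351.0, 183.4]]
[{'rect': [399.1, 254.7, 13.3, 38.8], 'score': 0.87}]
scene [[249.6, 212.7], [256.7, 195.5], [329.9, 258.8], [283.6, 286.9]]
[{'rect': [243.6, 192.5, 11.8, 16.9], 'score': 0.71}]
[[ 534.53448621 -371.95541406]
 [ 439.09262892 -381.4548485 ]
 [ 522.11467568 -375.59807758]
 [ 446.96251908 -379.78490106]]
mat ((494.24737548828125, -372.71722412109375), (204.09860229492188, 144.85000610351562), 9.302486419677734)
```

```bash
cat > d.py <<'E'
import sys
from h import *
from scipy.spatial.transform import Rotation as Ro
s=readout.read_state(); R=Ro.from_euler("xyz",s["tool_rot"]).as_matrix()
t=np.array([float(v) for v in sys.argv[1:4]])
print("t",round(float(s["clock"]),2),"p",s["eef_pos"].round(1),"rpy",s["tool_rot"].round(4),"w",round(float(s["width"]),1),"F",s["force"].round(1),"q",s["qpos"].round(2))
print("xyz shares",(R.T@(t-s["eef_pos"])/100).round(3))
if len(sys.argv)>4:
    T=Ro.from_euler("xyz",[np.pi,0,float(sys.argv[4])]).as_matrix()
    print("twist shares",(Ro.from_matrix(R.T@T).as_rotvec()/np.pi).round(4),"xyz shares after twist",(T.T@(t-s["eef_pos"])/100).round(3))
E
python3 -m jog '{"claw":[1,1,1],"xyz":[[0,0,-0.3],[0,0,-0.3],[0,0,0]],"twist":[[0,0,-0.046],[0,0,-0.047],[0,0,0]]}'; python3 d.py 480 250 258 3.117
```

```text
clock: 1.82
eef_pos: [203.1, 619.3, 262.1]
tool_rot: [3.136, 0.001, 3.117]
force: [-0.0, 0.4, -0.0]
width: 85.1
gripper_force: 0.0
t 1.82 p [203.1 619.3 262.1] rpy [3.1362e+00 1.2000e-03 3.1168e+00] w 85.1 F [-0.   0.4 -0. ] q [-1.27  0.57 -0.04  1.44  0.02  1.13  0.23]
xyz shares [-2.859 -3.624  0.025]
twist shares [ 0.0017  0.0004 -0.0001] xyz shares after twist [-2.859 -3.624  0.041]
```

```bash
python3 -m jog '{"claw":[1,1,1,1,1,1,1,1],"xyz":[[-0.36,-0.45,0],[-0.36,-0.45,0],[-0.36,-0.45,0],[-0.36,-0.45,0],[-0.36,-0.45,0],[-0.36,-0.45,0],[-0.36,-0.45,0],[-0.36,-0.45,0]],"twist":[[0,0,0],[0,0,0],[0,0,0],[0,0,0],[0,0,0],[0,0,0],[0,0,0],[0,0,0]]}'; python3 d.py 457 -155 240 3.117
```

```text
clock: 2.82
eef_pos: [482.0, 248.9, 258.7]
tool_rot: [-3.141, -0.001, 3.116]
force: [1.4, 0.8, 0.3]
width: 85.4
gripper_force: 0.0
t 2.83 p [482.  248.9 258.7] rpy [-3.1411e+00 -1.0000e-03  3.1155e+00] w 85.4 F [1.4 0.8 0.3] q [-0.55  0.41  0.02  1.74 -0.01  0.99  1.03]
xyz shares [ 0.144 -4.044  0.189]
twist shares [-0.0002 -0.0003 -0.0005] xyz shares after twist [ 0.15  -4.044  0.187]
```

```bash
python3 -m jog '{"claw":[1,1,1,1,1,1,1,1,1],"xyz":[[0.017,-0.45,0.02],[0.017,-0.45,0.02],[0.017,-0.45,0.02],[0.017,-0.45,0.02],[0.017,-0.45,0.02],[0.017,-0.45,0.02],[0.017,-0.45,0.02],[0.017,-0.45,0.02],[0.017,-0.45,0.02]],"twist":[[0,0,0],[0,0,0],[0,0,0],[0,0,0],[0,0,0],[0,0,0],[0,0,0],[0,0,0],[0,0,0]]}'; python3 d.py 457 -155 135 3.117
python3 - <<'E'
from h import *
for n in("scene","top"):
    im=optics.get_image(n); print(optics.boxes_of(n,"crank_grip")[:2]); cv2.imwrite(f"pics/{n}2.png",im["color"][...,::-1])
a=cv2.imread("pics/scene2.png")[130:330,180:400]; b=cv2.imread("pics/top2.png")[140:340,300:520]
cv2.imwrite("pics/c2.png",cv2.resize(np.hstack([a,b]),(792,360),interpolation=cv2.INTER_CUBIC))
E
```

```text
clock: 3.95
eef_pos: [455.5, -155.1, 240.7]
tool_rot: [3.141, -0.001, 3.115]
force: [0.7, 0.2, -0.7]
width: 85.7
gripper_force: 0.0
t 3.95 p [ 455.5 -155.1  240.7] rpy [ 3.1413e+00 -1.1000e-03  3.1154e+00] w 85.7 F [ 0.7  0.2 -0.7] q [ 0.16  0.34  0.14  1.92 -0.06  0.89  1.88]
xyz shares [-1.700e-02  1.000e-03  1.057e+00]
twist shares [ 0.0001 -0.0003 -0.0005] xyz shares after twist [-1.500e-02  1.000e-03  1.057e+00]
[{'rect': [241.0, 191.0, 13.9, 19.6], 'score': 0.52}]
[{'rect': [144.8, 200.6, 84.3, 119.0], 'score': 0.72}, {'rect': [400.9, 252.6, 11.9, 43.4], 'score': 0.66}]
```

View pics/c2.png

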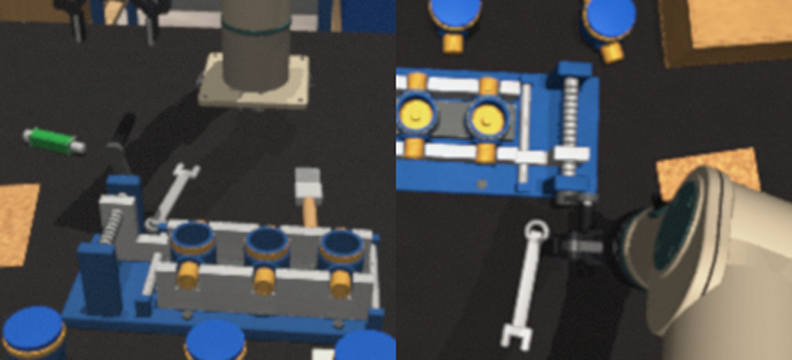

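```bash
python3 -m jog '{"claw":[1,1,1,1,1,0,0,0,0,0,0],"xyz":[[-0.015,0,0.25],[0,0,0.25],[0,0,0.25],[0,0,0.2],[0,0,0.1],[0,0,0],[0,0,0],[0,0,0],[0,0,0],[0,0,0],[0,0,0]],"twist":[[0,0,0],[0,0,0],[0,0,0],[0,0,0],[0,0,0],[0,0,0],[0,0,0],[0,0,0],[0,0,0],[0,0,0],[0,0,0]]}'; python3 d.py 457 -155 135 3.117
```

```text
clock: 5.52
eef_pos: [457.8, -153.9, 136.5]
tool_rot: [3.142, 0.0, 3.117]
force: [0.7, 0.5, 0.4]
width: -0.2
gripper_force: 0.0
t 5.53 p [ 457.8 -153.9  136.5] rpy [3.1416e+00 1.0000e-04 3.1169e+00] w -0.2 F [0.7 0.5 0.4] q [ 0.18  0.49  0.12  2.04 -0.09  0.61  1.91]
xyz shares [ 0.007 -0.011  0.015]
twist shares [ 0.  0. -0.] xyz shares after twist [ 0.007 -0.011  0.015]
```

```bash
python3 - <<'E'
from h import *
for n in("scene","top"):
    im=optics.get_image(n); print(optics.boxes_of(n,"crank_grip")[:2]); cv2.imwrite(f"pics/{n}3.png",im["color"][...,::-1])
    print(n,proj(im,[[457.8,-153.9,136.5],[457,-142,155],[457,-155,100]]).round(1).tolist())
a=cv2.imread("pics/scene3.png")[150:280,195:325]; b=cv2.imread("pics/top3.png")[190:320,340:470]
cv2.imwrite("pics/c3.png",cv2.resize(np.hstack([a,b]),(800,400),interpolation=cv2.INTER_CUBIC))
E
```

```text
[{'rect': [273.7, 253.1, 26.0, 39.7], 'score': 0.31}]
scene [[250.5, 207.3], [254.6, 201.0], [251.4, 219.1]]
[{'rect': [397.4, 254.3, 14.6, 39.0], 'score': 0.7}]
top [[402.4, 277.2], [398.7, 277.5], [399.6, 277.6]]
```

View pics/c3.png

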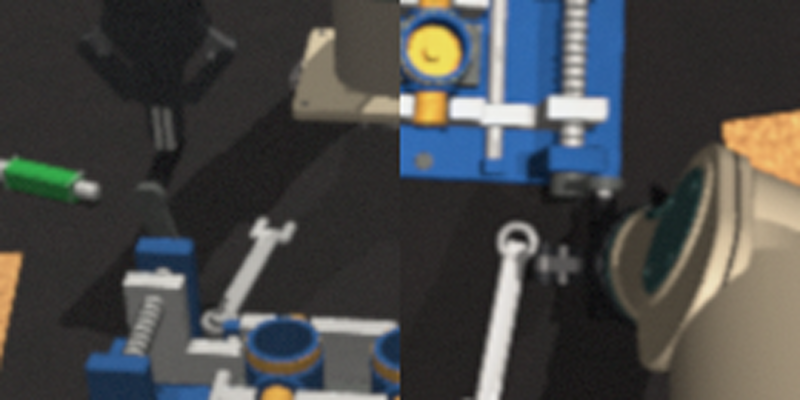

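```bash
python3 - <<'E'
import cv2,numpy as np
def en(f,y,x,h,w):
    a=cv2.imread(f)[y:y+h,x:x+w].astype(float)/255; a=np.clip(a*1.0,0,1)**0.45
    return cv2.resize((a*255).astype(np.uint8),(400,400),interpolation=cv2.INTER_CUBIC)
cv2.imwrite("pics/c4.png",np.hstack([en("pics/scene3.png",170,215,60,60),en("pics/top3.png",235,370,60,60)]))
E
```

```text
(no output)
```

View pics/c4.png

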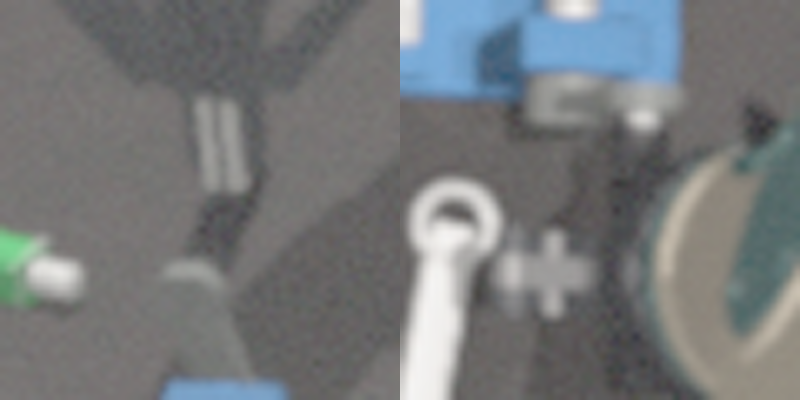

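```bash
python3 -m jog '{"claw":[0,0,0,0,0],"xyz":[[0,0,0.02],[0,0,0.02],[0,0,0.02],[0,0,0.02],[0,0,0]],"twist":[[0,0,0],[0,0,0],[0,0,0],[0,0,0],[0,0,0]]}'; python3 -m jog '{"claw":[0,0,0],"xyz":[[0,-0.04,0],[0,-0.04,0],[0,0,0]],"twist":[[0,0,0],[0,0,0],[0,0,0]]}'; python3 -m jog '{"claw":[0,0,0,0,0],"xyz":[[0,0.04,0],[0,0.04,0],[0,0.04,0],[0,0.04,0],[0,0,0]],"twist":[[0,0,0],[0,0,0],[0,0,0],[0,0,0],[0,0,0]]}'; python3 - <<'E'
from h import *
im=optics.get_image("top"); print(optics.boxes_of("top","crank_grip")[:2])
im=optics.get_image("scene"); print(optics.boxes_of("scene","crank_grip")[:2])
E
```

```text
clock: 6.35
eef_pos: [457.6, -153.9, 128.6]
tool_rot: [3.142, -0.0, 3.117]
force: [-1.4, 0.9, 3.4]
width: -0.1
gripper_force: 1.5
clock: 6.72
eef_pos: [457.4, -162.6, 128.4]
tool_rot: [-3.141, 0.0, 3.116]
force: [-0.7, 0.4, 3.9]
width: -0.1
gripper_force: 1.6
clock: 7.35
eef_pos: [458.0, -145.3, 128.3]
tool_rot: [3.141, -0.0, 3.118]
force: [0.3, 0.4, -0.4]
width: 0.1
gripper_force: 0.0
[]
[{'rect': [239.4, 192.8, 9.4, 19.3], 'score': 0.43}]
```

```bash
python3 -m jog '{"claw":[0,0,0,0],"xyz":[[0,0,-0.25],[0,0,-0.25],[0,0,-0.3],[0,0,0]],"twist":[[0,0,0],[0,0,0],[0,0,0],[0,0,0]]}'; python3 - <<'E'
from h import *
s=readout.read_state()["eef_pos"]; print(s)
for n in("scene","top"):
    im=optics.get_image(n); print(optics.boxes_of(n,"crank_grip")[:2]); cv2.imwrite(f"pics/{n}4.png",im["color"][...,::-1])
    print(n,proj(im,[s,[s[0],s[1],s[2]+19],[512.9,-143.8,100]]).round(1).tolist())
def en(f,y,x,h,w):
    a=cv2.imread(f)[y:y+h,x:x+w].astype(float)/255; a=np.clip(a*1.0,0,1)**0.45
    return cv2.resize((a*255).astype(np.uint8),(400,400),interpolation=cv2.INTER_CUBIC)
cv2.imwrite("pics/c5.png",np.hstack([en("pics/scene4.png",140,205,80,80),en("pics/top4.png",235,370,60,60)]))
E
```

```text
clock: 8.05
eef_pos: [459.5, -146.5, 210.3]
tool_rot: [-3.141, 0.005, 3.117]
force: [0.0, 0.2, 0.3]
width: 0.2
gripper_force: 0.0
[ 459.48410226 -146.52326301  210.25579393]
[{'rect': [241.9, 191.6, 9.2, 18.4], 'score': 0.46}]
scene [[250.7, 181.9], [250.0, 174.9], [251.6, 231.4]]
[{'rect': [299.5, 178.1, 22.7, 48.1], 'score': 0.7}]
top [[406.1, 276.3], [408.1, 276.2], [394.9, 253.2]]
```

View pics/c5.png

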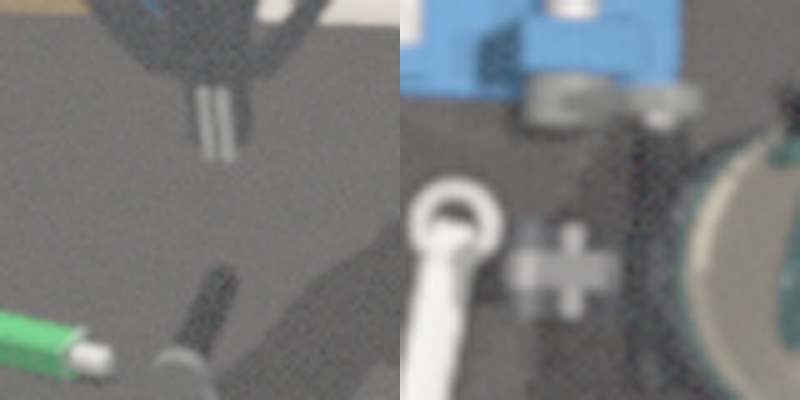

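```bash
python3 -m jog '{"claw":[1,1,1,1,1,1,1,1,0,0,0,0],"xyz":[[-0.02,0.08,0],[0,0.08,0],[0,0,0],[0,0,0.3],[0,0,0.3],[0,0,0.3],[0,0,0.13],[0,0,0],[0,0,0],[0,0,0],[0,0,0],[0,0,0]],"twist":[[0,0,0],[0,0,0],[0,0,0],[0,0,0],[0,0,0],[0,0,0],[0,0,0],[0,0,0],[0,0,0],[0,0,0],[0,0,0],[0,0,0]]}'; python3 d.py 457 -155 106 3.117
```

```text
clock: 9.75
eef_pos: [460.3, -142.3, 106.9]
tool_rot: [-3.127, 0.004, 3.109]
force: [-4.8, -26.1, 3.1]
width: 16.7
gripper_force: 58.4
t 9.75 p [ 460.3 -142.3  106.9] rpy [-3.1275  0.0042  3.1087] w 16.7 F [ -4.8 -26.1   3.1] q [ 0.15  0.54  0.12  2.08 -0.1   0.52  1.87]
xyz shares [ 0.028 -0.128  0.01 ]
twist shares [-0.0045  0.0013 -0.0027] xyz shares after twist [ 0.029 -0.128  0.009]
```

```bash
python3 -m jog '{"claw":[0,0,0,0],"xyz":[[0,-0.06,0],[0,-0.06,0],[0,0,0],[0,0,0]],"twist":[[0,0,0],[0,0,0],[0,0,0],[0,0,0]]}'; python3 d.py 457 -155 106 3.117; python3 - <<'E'
from h import *
s=readout.read_state()["eef_pos"]; print(s)
for n in("scene","top"):
    im=optics.get_image(n); print(optics.boxes_of(n,"crank_grip")[:2]); cv2.imwrite(f"pics/{n}5.png",im["color"][...,::-1])
    print(n,proj(im,[s,[s[0],s[1],s[2]+19],[512.9,-143.8,100]]).round(1).tolist())
def en(f,y,x,h,w):
    a=cv2.imread(f)[y:y+h,x:x+w].astype(float)/255; a=np.clip(a*1.0,0,1)**0.45
    return cv2.resize((a*255).astype(np.uint8),(400,400),interpolation=cv2.INTER_CUBIC)
cv2.imwrite("pics/c6.png",np.hstack([en("pics/scene5.png",160,215,60,60),en("pics/top5.png",235,370,60,60)]))
E
```

```text
clock: 10.25
eef_pos: [459.9, -142.9, 106.6]
tool_rot: [-3.141, 0.001, 3.117]
force: [-5.3, -4.2, 8.6]
width: 17.2
gripper_force: 59.1
t 10.25 p [ 459.9 -142.9  106.6] rpy [-3.1405e+00  8.0000e-04  3.1167e+00] w 17.2 F [-5.3 -4.2  8.6] q [ 0.17  0.54  0.1   2.07 -0.1   0.53  1.89]
xyz shares [ 0.026 -0.121  0.006]
twist shares [-0.0003  0.0003 -0.0001] xyz shares after twist [ 0.026 -0.121  0.006]
[ 459.92254988 -142.92514406  106.57413417]
[{'rect': [247.7, 193.5, 7.7, 17.4], 'score': 0.64}]
scene [[255.6, 217.8], [255.0, 211.5], [251.6, 231.4]]
[]
top [[395.0, 276.2], [396.6, 276.2], [394.9, 253.2]]
```

View pics/c6.png

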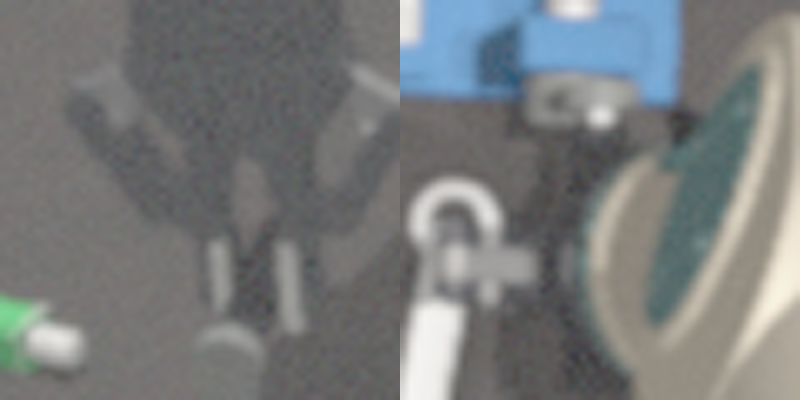

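```bash
python3 -m jog '{"claw":[0,0,0,0,0,0,0],"xyz":[[0,-0.142,0.019],[0,-0.133,0.055],[0,-0.114,0.087],[0,-0.087,0.114],[0,-0.055,0.133],[0,-0.019,0.142],[0,0,0]],"twist":[[0,0,0],[0,0,0],[0,0,0],[0,0,0],[0,0,0],[0,0,0],[0,0,0]]}'; python3 d.py 459.9 -197.9 51.6 3.117
```

```text
clock: 11.32
eef_pos: [458.4, -197.8, 49.7]
tool_rot: [-3.141, -0.001, 3.117]
force: [-2.5, -6.3, -2.9]
width: 16.9
gripper_force: 58.6
t 11.32 p [ 458.4 -197.8   49.7] rpy [-3.1407e+00 -5.0000e-04  3.1165e+00] w 16.9 F [-2.5 -6.3 -2.9] q [ 0.3   0.66  0.07  2.06 -0.1   0.43  2.  ]
xyz shares [-0.015 -0.001 -0.019]
twist shares [-0.0003 -0.0002 -0.0002] xyz shares after twist [-0.015 -0.001 -0.019]
```

```bash
python3 -m jog '{"claw":[0,0,0,0,0,0,0],"xyz":[[0,0.019,0.142],[0,0.055,0.133],[0,0.087,0.114],[0,0.114,0.087],[0,0.133,0.055],[0,0.142,0.019],[0,0,0]],"twist":[[0,0,0],[0,0,0],[0,0,0],[0,0,0],[0,0,0],[0,0,0],[0,0,0]]}'; python3 d.py 459.9 -142.9 -3.4 3.117
```

```text
clock: 12.2
eef_pos: [460.5, -139.0, -3.7]
tool_rot: [3.14, 0.001, 3.12]
force: [-4.2, 1.7, 13.1]
width: 17.0
gripper_force: 60.4
t 12.2 p [ 460.5 -139.    -3.7] rpy [3.1399e+00 6.0000e-04 3.1200e+00] w 17.0 F [-4.2  1.7 13.1] q [ 0.2   0.75  0.06  2.13 -0.15  0.27  1.94]
xyz shares [ 0.005 -0.039 -0.003]
twist shares [0.0005 0.0002 0.0009] xyz shares after twist [ 0.005 -0.039 -0.003]
```

```bash
python3 -m jog '{"claw":[0,0,0,0,0,0,0,0,0,0,0,0],"xyz":[[0,0.112,-0.019],[0,0.133,-0.055],[0,0.114,-0.087],[0,0.087,-0.114],[0,0.055,-0.133],[0,0.019,-0.142],[0,-0.019,-0.142],[0,-0.055,-0.133],[0,-0.087,-0.114],[0,-0.114,-0.087],[0,-0.133,-0.055],[0,-0.142,-0.019]],"twist":[[0,0,0],[0,0,0],[0,0,0],[0,0,0],[0,0,0],[0,0,0],[0,0,0],[0,0,0],[0,0,0],[0,0,0],[0,0,0],[0,0,0]]}'; python3 d.py 459.9 -142.9 106.6 3.117
```

```text
clock: 13.7
eef_pos: [460.0, -144.8, 107.0]
tool_rot: [3.141, 0.001, 3.118]
force: [-0.6, 2.2, -2.3]
width: 16.5
gripper_force: 59.0
t 13.7 p [ 460.  -144.8  107. ] rpy [3.1407e+00 8.0000e-04 3.1175e+00] w 16.5 F [-0.6  2.2 -2.3] q [ 0.16  0.54  0.13  2.07 -0.13  0.54  1.93]
xyz shares [0.001 0.019 0.004]
twist shares [0.0003 0.0003 0.0002] xyz shares after twist [0.001 0.019 0.004]
```

```bash
python3 -m jog '{"claw":[0,0,0,0,0,0,0,0,0,0,0,0],"xyz":[[0,-0.142,0.019],[0,-0.133,0.055],[0,-0.114,0.087],[0,-0.087,0.114],[0,-0.055,0.133],[0,-0.019,0.142],[0,0.019,0.142],[0,0.055,0.133],[0,0.087,0.114],[0,0.114,0.087],[0,0.133,0.055],[0,0.132,0.019]],"twist":[[0,0,0],[0,0,0],[0,0,0],[0,0,0],[0,0,0],[0,0,0],[0,0,0],[0,0,0],[0,0,0],[0,0,0],[0,0,0],[0,0,0]]}'; python3 d.py 459.9 -142.9 -3.4 3.117
```

```text
clock: 15.2
eef_pos: [460.5, -146.7, -4.1]
tool_rot: [-3.14, 0.002, 3.117]
force: [-4.7, -0.4, 20.6]
width: 17.4
gripper_force: 61.3
t 15.2 p [ 460.5 -146.7   -4.1] rpy [-3.1403e+00  1.7000e-03  3.1165e+00] w 17.4 F [-4.7 -0.4 20.6] q [ 0.2   0.75  0.07  2.13 -0.19  0.27  1.98]
xyz shares [ 0.007  0.037 -0.007]
twist shares [-0.0004  0.0005 -0.0002] xyz shares after twist [ 0.007  0.037 -0.007]
```

```bash
python3 -m jog '{"claw":[0,0,0,0,0,0,0,0,0,0,0,0],"xyz":[[0,0.122,-0.019],[0,0.133,-0.055],[0,0.114,-0.087],[0,0.087,-0.114],[0,0.055,-0.133],[0,0.019,-0.142],[0,-0.019,-0.142],[0,-0.055,-0.133],[0,-0.087,-0.114],[0,-0.114,-0.087],[0,-0.133,-0.055],[0,-0.142,-0.019]],"twist":[[0,0,0],[0,0,0],[0,0,0],[0,0,0],[0,0,0],[0,0,0],[0,0,0],[0,0,0],[0,0,0],[0,0,0],[0,0,0],[0,0,0]]}'; python3 d.py 459.9 -142.9 106.6 3.117
```

```text
clock: 16.7
eef_pos: [460.0, -146.7, 107.0]
tool_rot: [3.14, 0.001, 3.118]
force: [-1.4, 2.3, -5.3]
width: 17.0
gripper_force: 59.5
t 16.7 p [ 460.  -146.7  107. ] rpy [3.1402e+00 9.0000e-04 3.1184e+00] w 17.0 F [-1.4  2.3 -5.3] q [ 0.14  0.54  0.16  2.07 -0.16  0.54  1.97]
xyz shares [0.001 0.038 0.004]
twist shares [0.0004 0.0003 0.0005] xyz shares after twist [0.001 0.038 0.004]
```

```bash
python3 -m jog '{"claw":[0,0,0,0],"xyz":[[0,-0.142,0.019],[0,-0.08,0.03],[0,-0.03,0.02],[0,0,0]],"twist":[[0,0,0],[0,0,0],[0,0,0],[0,0,0]]}'; python3 d.py 459.9 -166 101.6 3.117
```

```text
clock: 17.2
eef_pos: [459.0, -166.9, 100.4]
tool_rot: [3.133, -0.002, 3.121]
force: [-7.2, 18.4, 30.0]
width: 16.9
gripper_force: 63.4
t 17.2 p [ 459.  -166.9  100.4] rpy [ 3.1334e+00 -1.8000e-03  3.1211e+00] w 16.9 F [-7.2 18.4 30. ] q [ 0.2   0.56  0.15  2.06 -0.16  0.54  2.01]
xyz shares [-0.009  0.009 -0.012]
twist shares [ 0.0026 -0.0006  0.0013] xyz shares after twist [-0.009  0.009 -0.012]
```

```bash
python3 -m jog '{"claw":[0,0,1,1,1,1,1,1,1,1],"xyz":[[0,0,0],[0,0.03,-0.04],[0,0,0],[0,0,0],[0,0,0],[0,0,-0.2],[0,0,-0.4],[0,0,-0.4],[0,0,-0.3],[0,0,0]],"twist":[[0,0,0],[0,0,0],[0,0,0],[0,0,0],[0,0,0],[0,0,0],[0,0,0],[0,0,0],[0,0,0],[0,0,0]]}'; python3 - <<'E'
from h import *
im=optics.get_image("top"); a=im["color"].astype(float)
cv2.imwrite("pics/top6.png",a[...,::-1])
g=(a[...,0]>150)&(a[...,0]-a[...,2]>70)&(a[...,1]<a[...,0]*0.82)
n,l,s,c=cv2.connectedComponentsWithStats(g[165:240,245:385].astype(np.uint8))
for i in range(1,n):
    if s[i,4]>25:
        cc=c[i]+[245,165]; print("gold",s[i],cc.round(1),back(im,cc,80).round(1))
for l in("gauge","mat"): print(l,optics.boxes_of("top",l))
c=cv2.resize(a[235:310,440:520].astype(np.uint8),None,fx=7,fy=7,interpolation=cv2.INTER_CUBIC)
v=cv2.resize(a[170:245,250:360].astype(np.uint8),None,fx=7,fy=7,interpolation=cv2.INTER_CUBIC)
cv2.imwrite("pics/g6.png",c[...,::-1]); cv2.imwrite("pics/v6.png",v[...,::-1])
E
```

```text
clock: 18.45
eef_pos: [461.0, -171.3, 234.6]
tool_rot: [-3.14, 0.005, 3.116]
force: [-0.3, 0.4, -0.8]
width: 85.4
gripper_force: 0.0
gold [82  0 10  4 33] [331.3 166.3] [[718.7   5.7]]
gold [22 13 10  9 79] [271.8 182.1] [[677.1 146.4]]
gold [62 15 10  9 78] [311.4 183.8] [[675.1  52.3]]
gold [102  17   9   9  70] [351.1 185.8] [[672.5 -42.3]]
gold [20 49 10 11 89] [269.7 219.4] [[587.8 148.9]]
gold [60 51 10 11 99] [309.5 221. ] [[586.1  55. ]]
gold [100  53  10  11  89] [349.5 222.7] [[584.1 -39.5]]
gauge []
mat [{'rect': [447.8, 221.2, 54.4, 29.6], 'score': 0.63}][ WARN:0@2.469] global loadsave.cpp:1063 imwrite_ Unsupported depth image for selected encoder is fallbacked to CV_8U.
```

View pics/g6.png

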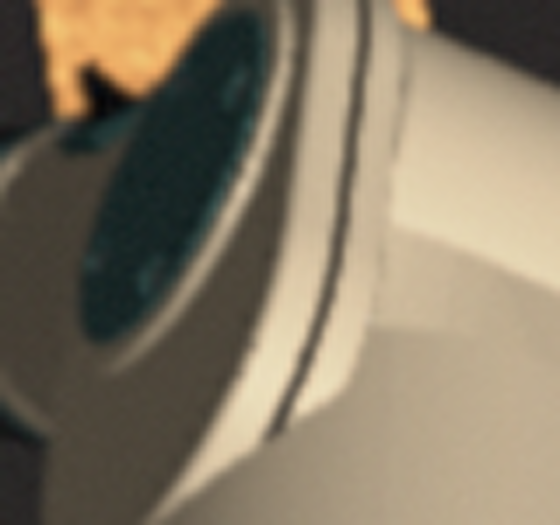

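```bash
python3 -m jog '{"claw":[1,1,1,1,1,1],"xyz":[[0,0.5,0],[0,0.5,0],[0,0.5,0],[0,0.5,0],[0,0.4,0],[0,0,0]],"twist":[[0,0,0],[0,0,0],[0,0,0],[0,0,0],[0,0,0],[0,0,0]]}'; python3 - <<'E'
from h import *
im=optics.get_image("top"); a=im["color"]
for l in("gauge","mat"): print(l,optics.boxes_of("top",l))
b=optics.boxes_of("top","gauge"); 
c=cv2.resize(a[215:315,440:520],None,fx=6,fy=6,interpolation=cv2.INTER_CUBIC); cv2.imwrite("pics/g7.png",c[...,::-1])
A=a.astype(int); m=(A[...,0]-A[...,2]<45)
import itertools
mm=np.zeros(m.shape,bool); mm[235:300,462:500]=m[235:300,462:500]
n,l,s,c=cv2.connectedComponentsWithStats(mm.astype(np.uint8)); i=1+np.argmax(s[1:,4])
p=np.argwhere(l==i)[:,::-1]; print(s[i]); w=back(im,p,16); mu=w.mean(0); u=np.linalg.svd(w-mu,full_matrices=0)[2][0]; pr=(w-mu)@u
print(mu,u,np.arctan2(u[1],u[0]),pr.min(),pr.max()); print(cv2.minAreaRect(w.astype(np.float32)))
E
```

```text
clock: 19.35
eef_pos: [464.3, 73.3, 231.0]
tool_rot: [3.141, -0.003, 3.123]
force: [-0.5, -1.0, -0.9]
width: 85.6
gripper_force: 0.0
gauge [{'rect': [487.8, 231.7, 14.8, 44.5], 'score': 0.62}, {'rect': [438.2, 344.0, 43.8, 21.3], 'score': 0.62}]
mat [{'rect': [447.0, 220.8, 64.2, 88.5], 'score': 0.86}, {'rect': [485.5, 232.0, 16.4, 41.4], 'score': 0.43}]
[487 235  13  42 429]
[ 515.99238602 -407.33457733] [-0.99826151 -0.05894024] -3.082618229951282 -52.83779008086838 50.50870725092738
((517.1884765625, -407.6202697753906), (103.40795135498047, 28.30330467224121), 3.7311465740203857)
```

View pics/g7.png

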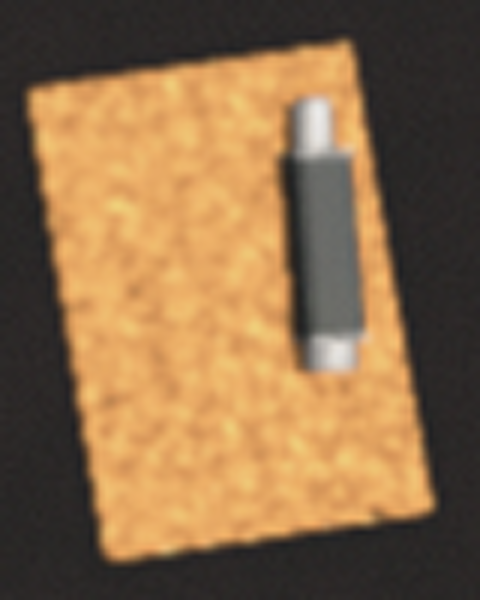

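```bash
python3 - <<'E'
from h import *
im=optics.get_image("top")
f=lambda P:np.array(P,float)/6+[440,215]-.42
w=back(im,f([(325,155),(336,332)]),27); print(w,w.mean(0),np.arctan2(*(w[0]-w[1])[::-1]),np.linalg.norm(w[0]-w[1]))
w=back(im,f([(312,97),(331,370)]),15); print(w,np.arctan2(*(w[0]-w[1])[::-1]),np.linalg.norm(w[0]-w[1]))
m=back(im,f([(27,90),(350,40),(435,512),(108,562)]),3); print(m,m.mean(0))
E
python3 d.py 516 -407 200 3.117
```

```text
[[ 553.92781643 -404.8219785 ]
 [ 480.66422224 -408.41602349]] [ 517.29601934 -406.61900099] 0.04901706139020137 73.35169659414761
[[ 579.34680779 -404.50277   ]
 [ 465.11539991 -410.99212503]] 0.05674785703665924 114.41558580848638
[[ 581.06040569 -287.26113188]
 [ 605.40994745 -426.04154595]
 [ 406.57846543 -459.36449805]
 [ 383.58045748 -320.54723914]] [ 494.15731901 -373.30360375]
t 19.6 p [465.   68.3 232. ] rpy [-3.1408e+00 -1.0000e-03  3.1144e+00] w 85.2 F [-0.7 -0.1 -0.7] q [-0.32  0.33  0.15  1.96 -0.07  0.85  1.41]
xyz shares [-0.639 -4.737  0.324]
twist shares [-0.0003 -0.0003 -0.0008] xyz shares after twist [-0.627 -4.739  0.32 ]
```

```bash
python3 -m jog '{"claw":[0.5,0.5,0.5,0.5,0.5,0.5,0.5,0.5,0.5,0.5,0.5],"xyz":[[-0.064,-0.474,0.05],[-0.064,-0.474,0.05],[-0.064,-0.474,0.05],[-0.064,-0.474,0.05],[-0.064,-0.474,0.05],[-0.064,-0.474,0.05],[-0.064,-0.474,0.1],[-0.064,-0.474,0.2],[-0.064,-0.474,0.2],[-0.064,-0.474,0.2],[0,0,0]],"twist":[[0,0,0],[0,0,0],[0,0,0],[0,0,0],[0,0,0],[0,0,0],[0,0,0],[0,0,0],[0,0,0],[0,0,-0.0255],[0,0,0]]}'; python3 d.py 517.3 -407.3 40 3.195
```

```text
clock: 20.98
eef_pos: [513.4, -411.4, 130.0]
tool_rot: [-3.14, -0.004, -3.094]
force: [-1.1, 1.0, 0.6]
width: 42.7
gripper_force: 0.0
t 20.98 p [ 513.4 -411.4  130. ] rpy [-3.1403 -0.0042 -3.0941] w 42.7 F [-1.1  1.   0.6] q [ 0.54  0.72  0.15  1.56 -0.13  0.87  2.36]
xyz shares [-0.045  0.04   0.9  ]
twist shares [-0.0004 -0.0013 -0.0019] xyz shares after twist [-0.041  0.039  0.9  ]
```

```bash
python3 -m jog '{"claw":[0.5,0.5,0.5,0.5,0.5],"xyz":[[-0.04,0.04,0.3],[0,0,0.3],[0,0,0.3],[0,0,0],[0,0,0]],"twist":[[0,0,-0.002],[0,0,0],[0,0,0],[0,0,0],[0,0,0]]}'; python3 d.py 517.3 -407.3 0 3.195; python3 - <<'E'
from h import *
s=readout.read_state()["eef_pos"]
im=optics.get_image("scene"); a=im["color"]; print(proj(im,[s,s+[0,0,28],[517,-407,15]]).round(1).tolist())
c=a[200:290,120:230]; cv2.imwrite("pics/s8.png",cv2.resize(((c/255.)**.5*255).astype(np.uint8),None,fx=7,fy=6.6,interpolation=cv2.INTER_CUBIC)[...,::-1])
E
```

```text
clock: 21.6
eef_pos: [521.7, -401.9, 43.7]
tool_rot: [-3.141, 0.001, -3.08]
force: [0.3, -0.6, 0.3]
width: 42.5
gripper_force: 0.0
t 21.6 p [ 521.7 -401.9   43.7] rpy [-3.1406e+00  1.1000e-03 -3.0803e+00] w 42.5 F [ 0.3 -0.6  0.3] q [ 0.54  0.83  0.13  1.62 -0.14  0.71  2.37]
xyz shares [ 0.048 -0.051  0.437]
twist shares [-0.0003  0.0004  0.0025] xyz shares after twist [ 0.047 -0.051  0.437]
[[152.9, 247.7], [150.5, 238.8], [154.1, 255.4]]
```

View pics/s8.png

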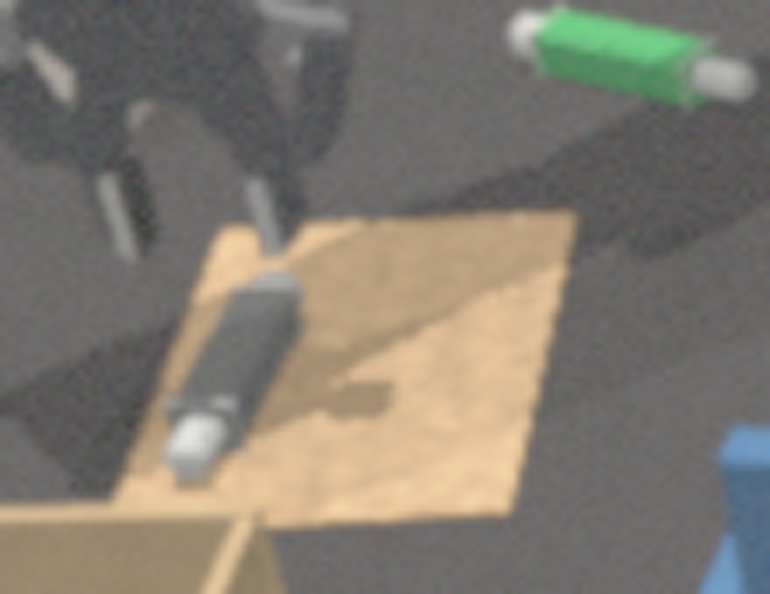

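```bash
python3 -m jog '{"claw":[0.5,0.5,0.5,0.5,0.5],"xyz":[[0.047,-0.051,0.1],[0,0,0.2],[0,0,0.2],[0,0,0.02],[0,0,0]],"twist":[[0,0,0.0025],[0,0,0],[0,0,0],[0,0,0],[0,0,0]]}'; python3 d.py 517.3 -407.3 -20 3.195
```

```text
clock: 22.28
eef_pos: [516.9, -406.5, -10.1]
tool_rot: [3.141, -0.001, -3.088]
force: [0.1, -0.7, 0.7]
width: 42.9
gripper_force: 0.0
t 22.27 p [ 516.9 -406.5  -10.1] rpy [ 3.1411e+00 -6.0000e-04 -3.0875e+00] w 42.9 F [ 0.1 -0.7  0.7] q [ 0.56  0.9   0.11  1.63 -0.16  0.62  2.38]
xyz shares [-0.004 -0.008  0.099]
twist shares [ 0.0002 -0.0002  0.0002] xyz shares after twist [-0.004 -0.008  0.099]
```

```bash
python3 -m jog '{"claw":[0.5,0.5,0.5,0,0,0,0,0,0],"xyz":[[0,-0.008,0.03],[0,0,0.03],[0,0,0.02],[0,0,0],[0,0,0],[0,0,0],[0,0,0],[0,0,0],[0,0,0]],"twist":[[0,0,0],[0,0,0],[0,0,0],[0,0,0],[0,0,0],[0,0,0],[0,0,0],[0,0,0],[0,0,0]]}'; python3 d.py 517.3 -407.3 -20 3.195
```

```text
clock: 23.4
eef_pos: [517.1, -407.7, -17.2]
tool_rot: [-3.141, 0.0, -3.088]
force: [-0.6, 1.0, 5.0]
width: 22.1
gripper_force: 61.0
t 23.4 p [ 517.1 -407.7  -17.2] rpy [-3.1413e+00  3.0000e-04 -3.0878e+00] w 22.1 F [-0.6  1.   5. ] q [ 0.56  0.91  0.11  1.63 -0.16  0.6   2.38]
xyz shares [-0.002  0.004  0.028]
twist shares [-0.0001  0.0001  0.0001] xyz shares after twist [-0.002  0.004  0.028]
```

```bash
python3 -m jog '{"claw":[0,0,0,0,0,0,0],"xyz":[[0,0,-0.1],[0,0,-0.3],[0,0,-0.4],[0,0,-0.5],[0,0,-0.5],[0,0,-0.4],[0,0,0]],"twist":[[0,0,0],[0,0,0.025],[0,0,0],[0,0,0],[0,0,0],[0,0,0],[0,0,0]]}'; python3 d.py 470 150 203 3.117
```

```text
clock: 24.28
eef_pos: [518.7, -409.0, 206.3]
tool_rot: [-3.138, 0.006, 3.117]
force: [-0.1, -0.6, -2.5]
width: 21.9
gripper_force: 60.3
t 24.27 p [ 518.7 -409.   206.3] rpy [-3.1375  0.0057  3.117 ] w 21.9 F [-0.1 -0.6 -2.5] q [ 0.51  0.64  0.19  1.49 -0.14  1.02  2.29]
xyz shares [0.624 5.576 0.007]
twist shares [-0.0013  0.0018 -0.    ] xyz shares after twist [0.624 5.576 0.033]
```

```bash
python3 -m jog '{"claw":[0,0,0,0,0,0,0,0,0,0,0,0],"xyz":[[0.057,0.51,0],[0.057,0.51,0],[0.057,0.51,0],[0.057,0.51,0],[0.057,0.51,0],[0.057,0.51,0],[0.057,0.51,0],[0.057,0.51,0],[0.057,0.51,0],[0.057,0.51,0],[0.057,0.476,0],[0,0,0]],"twist":[[0,0,0],[0,0,0],[0,0,0],[0,0,0],[0,0,0],[0,0,0],[0,0,0],[0,0,0],[0,0,0],[0,0,0],[0,0,0],[0,0,0]]}'; python3 d.py 475 150 38 3.117
```

```text
clock: 25.78
eef_pos: [465.9, 156.1, 201.1]
tool_rot: [3.14, -0.003, 3.125]
force: [0.2, -0.5, -2.4]
width: 22.3
gripper_force: 60.3
t 25.77 p [465.9 156.1 201.1] rpy [ 3.1404 -0.0032  3.1252] w 22.3 F [ 0.2 -0.5 -2.4] q [-0.49  0.41  0.16  1.95 -0.09  0.8   1.27]
xyz shares [-0.097 -0.062  1.63 ]
twist shares [ 0.0004 -0.001   0.0026] xyz shares after twist [-0.093 -0.059  1.631]
```

```bash
python3 -m jog '{"claw":[0,0,0,0,0,0],"xyz":[[-0.06,-0.03,0.4],[0,0,0.4],[0,0,0.4],[0,0,0.35],[0,0,0.08],[0,0,0]],"twist":[[0,0,0],[0,0,0],[0,0,0],[0,0,0],[0,0,0],[0,0,0]]}'; python3 - <<'E'
from h import *
im=optics.get_image("top"); a=im["color"]
print(optics.boxes_of("top","gauge")[:3])
cv2.imwrite("pics/top9.png",a[...,::-1])
c=cv2.resize(a[190:275,225:325],None,fx=7,fy=7,interpolation=cv2.INTER_CUBIC); cv2.imwrite("pics/t9.png",c[...,::-1])
s=readout.read_state()["eef_pos"]; print(s, proj(im,[[s[0]+62,s[1]-1.5,70],[s[0]+40,s[1]-1,70]]).round(1).tolist())
E
python3 d.py 475 150 38 3.117
```

```text
clock: 26.52
eef_pos: [473.6, 147.6, 39.3]
tool_rot: [-3.141, -0.001, 3.116]
force: [0.9, 0.2, -1.9]
width: 22.4
gripper_force: 60.3
[{'rect': [438.1, 344.7, 44.2, 19.9], 'score': 0.89}, {'rect': [337.5, 182.1, 25.0, 49.5], 'score': 0.33}]
[474.84429345 148.24782966  40.50529706] [[270.3, 241.4], [269.8, 250.6]]
t 26.62 p [474.8 148.2  40.5] rpy [3.1411e+00 1.7000e-03 3.1166e+00] w 21.9 F [-0.1  0.3 -2.2] q [-0.42  0.67  0.1   2.07 -0.15  0.4   1.34]
xyz shares [-0.001  0.018  0.025]
twist shares [ 0.0002  0.0006 -0.0001] xyz shares after twist [-0.001  0.018  0.025]
```

View pics/t9.png

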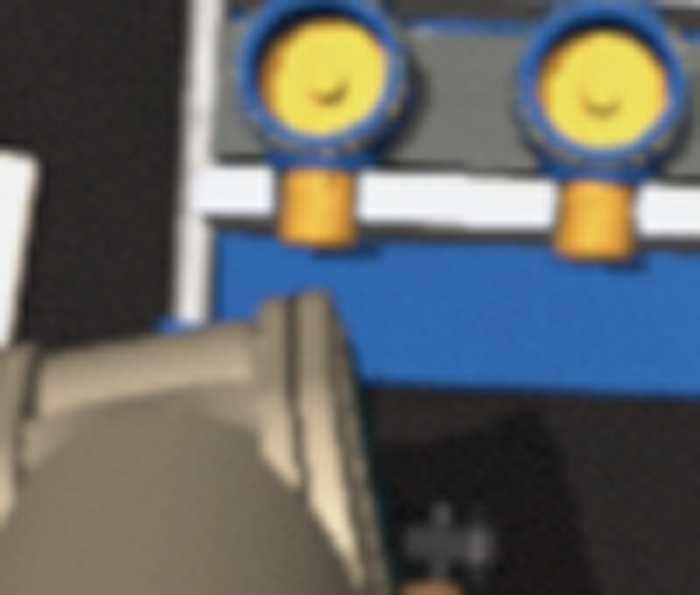

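```bash
cat > av.py <<'E'
from h import *
P=[];Q=[];F=[]
for _ in range(6):
    optics.get_image("top"); s=readout.read_state(); P.append(s["eef_pos"]); F.append(s["force"]);Q.append(np.mod(s["tool_rot"],2*np.pi))
print("avg",np.mean(P,0).round(2),"sd",np.std(P,0).round(2),np.mean(Q,0).round(4),"F",np.mean(F,0).round(1),"t",s["clock"])
E
python3 av.py; python3 -c "
from h import *
im=optics.get_image('top'); print(back(im,[[269.9,225.0],[309.3,227.0]],70), back(im,[[269.9,225.0],[309.3,227.0]],75))"
```

```text
avg [474.7  148.51  40.51] sd [0.21 0.04 0.2 ] [3.1409e+00 1.8000e-03 3.1170e+00] F [ 0.   0.  -1.6] t 26.925
[[575.78530637 148.79665073]
 [572.9847728   55.14539974]] [[575.22195296 148.38126092]
 [572.43417226  55.15647192]]
```

```bash
python3 -m jog '{"claw":[0,0,0,0,0,0],"xyz":[[0,0.034,0.025],[0,0,0],[-0.15,0,0],[-0.15,0,0],[0,0,0],[0,0,0]],"twist":[[0,0,0],[0,0,0],[0,0,0],[0,0,0],[0,0,0],[0,0,0]]}'; python3 av.py; python3 -m jog '{"claw":[0,0,0,0,0,0,0,0],"xyz":[[-0.02,0,0],[-0.02,0,0],[-0.02,0,0],[-0.02,0,0],[-0.02,0,0],[-0.02,0,0],[0,0,0],[0,0,0]],"twist":[[0,0,0],[0,0,0],[0,0,0],[0,0,0],[0,0,0],[0,0,0],[0,0,0],[0,0,0]]}'; python3 av.py
```

```text
clock: 27.72
eef_pos: [502.9, 150.8, 36.7]
tool_rot: [-3.141, -0.002, 3.117]
force: [0.3, -0.3, -2.3]
width: 22.3
gripper_force: 60.3
avg [503.23 150.95  36.91] sd [0.31 0.05 0.08] [3.1417 6.2822 3.1172] F [ 0.1 -0.  -2.2] t 28.025
clock: 29.02
eef_pos: [515.9, 150.6, 37.0]
tool_rot: [-3.142, -0.0, 3.117]
force: [-0.2, -0.2, -2.0]
width: 22.0
gripper_force: 60.3
avg [515.94 150.65  36.99] sd [0.04 0.01 0.02] [3.1416 6.2831 3.117 ] F [-0.2 -0.2 -2.1] t 29.325
```

```bash
python3 -m jog '{"claw":[0,0,0,0],"xyz":[[-0.02,0,-0.003],[-0.02,0,-0.003],[-0.02,0,0],[0,0,0]],"twist":[[0,0,0],[0,0,0],[0,0,0],[0,0,0]]}'; python3 av.py
```

```text
clock: 29.82
eef_pos: [522.3, 150.4, 37.6]
tool_rot: [3.142, 0.0, 3.117]
force: [-0.3, 0.6, -2.2]
width: 22.1
gripper_force: 60.3
avg [521.99 150.47  37.57] sd [0.07 0.01 0.01] [3.1416 5.2359 3.1169] F [-0.2  0.  -2. ] t 30.125
```

```bash
python3 -m jog '{"claw":[0,0,0,0,0],"xyz":[[-0.03,0,0],[-0.03,0,0],[-0.03,0,0],[-0.01,0,0],[0,0,0]],"twist":[[0,0,0],[0,0,0],[0,0,0],[0,0,0],[0,0,0]]}'; python3 av.py;  python3 -m jog '{"claw":[0,0,0,0,0],"xyz":[[-0.01,0,0],[-0.01,0,0],[-0.01,0,0],[-0.01,0,0],[0,0,0]],"twist":[[0,0,0],[0,0,0],[0,0,0],[0,0,0],[0,0,0]]}';python3 av.py
```

```text
clock: 30.75
eef_pos: [532.1, 150.2, 37.6]
tool_rot: [3.142, 0.0, 3.117]
force: [-0.4, -0.1, -1.2]
width: 22.0
gripper_force: 60.3
avg [531.96 150.24  37.59] sd [0.03 0.01 0.01] [3.1416 6.2831 3.117 ] F [-0.3 -0.1 -2. ] t 31.05
clock: 31.68
eef_pos: [536.2, 150.1, 37.6]
tool_rot: [3.142, 0.0, 3.117]
force: [-0.1, -0.3, -2.6]
width: 22.0
gripper_force: 60.3
avg [536.1  150.13  37.61] sd [0.04 0.01 0.01] [3.1416e+00 1.0000e-04 3.1169e+00] F [ 0.  -0.  -1.9] t 31.975
```

```bash
python3 -m jog '{"claw":[0,0,0,0],"xyz":[[-0.01,0,0],[-0.01,0,0],[-0.01,0,0],[0,0,0]],"twist":[[0,0,0],[0,0,0],[0,0,0],[0,0,0]]}';python3 -m jog '{"claw":[0,0,0,0],"xyz":[[-0.01,0,0],[-0.01,0,0],[-0.01,0,0],[0,0,0]],"twist":[[0,0,0],[0,0,0],[0,0,0],[0,0,0]]}';python3 av.py
```

```text
clock: 32.48
eef_pos: [537.5, 150.1, 37.4]
tool_rot: [-3.141, -0.003, 3.117]
force: [-2.6, 0.2, 0.4]
width: 22.2
gripper_force: 60.6
clock: 32.98
eef_pos: [537.4, 150.1, 37.1]
tool_rot: [-3.141, -0.008, 3.118]
force: [-8.9, -0.2, 5.4]
width: 22.4
gripper_force: 61.1
avg [537.41 150.06  37.12] sd [0.02 0.01 0.01] [3.1425 6.2748 3.1176] F [-9.9  0.3  4.3] t 33.275
```

```bash
python3 -m jog '{"claw":[0,0,0,0,0,0,0,0,0,0,0,0],"xyz":[[0.05,0,0],[0.2,0,0],[0.3,0,0],[0.23,0,0],[0,0,0],[0,0,0],[0,0,0],[0,0,0],[0,0,0],[0,0,0],[0,0,0],[0,0,0]],"twist":[[0,0,0],[0,0,0],[0,0,0],[0,0,0],[0,0,0.05],[0,0,0.05],[0,0,0.05],[0,0,0.05],[0,0,0.05],[0,0,0.05],[0,0,0.05],[0,0,0.05]]}'; python3 -m jog '{"claw":[0,0,0,0,0,0,0,0,0,0,0,0],"xyz":[[0,0,0],[0,0,0],[0,0,0],[0,0,0],[0,0,0],[0,0,0],[0,0,0],[0,0,0],[0,0,0],[0,0,0],[0,0,0],[0,0,0]],"twist":[[0,0,0.05],[0,0,0.05],[0,0,0.05],[0,0,0.05],[0,0,0.05],[0,0,0.05],[0,0,0.05],[0,0,0.05],[0,0,0.05],[0,0,0.05],[0,0,0.05],[0,0,0.05]]}';python3 av.py; python3 d.py 510 150.8 37.6 -0.0247
```

```text
clock: 34.78
eef_pos: [466.0, 152.0, 37.9]
tool_rot: [3.138, 0.001, 1.856]
force: [0.1, 0.5, -2.7]
width: 22.2
gripper_force: 60.3
clock: 36.28
eef_pos: [465.7, 151.9, 37.8]
tool_rot: [3.141, -0.003, -0.028]
force: [0.1, -0.5, -2.2]
width: 22.3
gripper_force: 60.3
avg [465.05 151.95  37.71] sd [0.36 0.01 0.01] [3.1411 6.2815 6.2594] F [-0.2 -0.1 -2.1] t 36.575
t 36.58 p [464.6 151.9  37.7] rpy [ 3.1415e+00 -8.0000e-04 -2.2200e-02] w 22.1 F [-0.5 -0.3 -1.7] q [-0.89  0.85  0.83  2.11 -1.06  0.69 -0.91]
xyz shares [0.455 0.001 0.001]
twist shares [ 0.     -0.0003  0.0008] xyz shares after twist [0.455 0.    0.001]
```

```bash
python3 -m jog '{"claw":[0,0,0,0,0,0,0,0],"xyz":[[0.2,0,0],[0.2,0,0],[0.13,0,0],[0.02,0,0],[0.02,0,0],[0.01,0,0],[0.01,0,0],[0,0,0]],"twist":[[0,0,0],[0,0,0],[0,0,0],[0,0,0],[0,0,0],[0,0,0],[0,0,0],[0,0,0]]}'; python3 d.py 525.3 150.4 37.6 -0.0247;  python3 -m jog '{"claw":[0,0,0],"xyz":[[0.01,0,0],[0.01,0,0],[0,0,0]],"twist":[[0,0,0],[0,0,0],[0,0,0]]}';python3 av.py
```

```text
clock: 37.58
eef_pos: [522.3, 150.6, 37.5]
tool_rot: [-3.141, 0.001, -0.025]
force: [-1.4, -1.1, -1.3]
width: 22.2
gripper_force: 60.3
t 37.58 p [522.3 150.6  37.5] rpy [-3.1413e+00  1.1000e-03 -2.4500e-02] w 22.2 F [-1.4 -1.1 -1.3] q [-0.84  0.9   0.85  1.96 -1.01  0.78 -0.97]
xyz shares [ 0.03   0.001 -0.001]
twist shares [-0.0001  0.0004  0.0001] xyz shares after twist [ 0.03   0.001 -0.001]
clock: 37.95
eef_pos: [522.3, 150.6, 37.2]
tool_rot: [-3.141, 0.005, -0.024]
force: [-7.1, 0.6, 0.7]
width: 21.9
gripper_force: 60.8
avg [522.26 150.61  37.21] sd [0.02 0.02 0.01] [3.1423e+00 5.1000e-03 6.2587e+00] F [-6.4 -0.1  1.7] t 38.25
```

```bash
python3 -m jog '{"claw":[0,0,0,0,0,0,0,0,0,0,0,0],"xyz":[[0,0,0],[0,0,0],[-0.2,0,0],[-0.25,0,0],[-0.15,0,0],[0,0.3,0],[0,0.35,0],[0,0.3,0],[0,0,0],[0,0,0],[0,0,0],[0,0,0]],"twist":[[0,0,0],[0,0,0],[0,0,0],[0,0,0],[0,0,0],[0,0,0],[0,0,0],[0,0,0],[0,0,-0.055],[0,0,-0.055],[0,0,-0.055],[0,0,-0.055]]}'; python3 d.py 475 56 37.6 3.117; python3 -m jog '{"claw":[0,0,0,0,0,0,0,0,0,0,0,0],"xyz":[[0,0,0],[0,0,0],[0,0,0],[0,0,0],[0,0,0],[0,0,0],[0,0,0],[0,0,0],[0,0,0],[0,0,0],[0,0,0],[0,0,0]],"twist":[[0,0,-0.055],[0,0,-0.055],[0,0,-0.055],[0,0,-0.055],[0,0,-0.055],[0,0,-0.055],[0,0,-0.055],[0,0,-0.055],[0,0,-0.055],[0,0,-0.055],[0,0,-0.055],[0,0,-0.055]]}'; python3 -m jog '{"claw":[0,0,0,0],"xyz":[[0,0,0],[0,0,0],[0,0,0],[0,0,0]],"twist":[[0,0,-0.055],[0,0,-0.055],[0,0,-0.01],[0,0,0]]}'; python3 av.py;  python3 d.py 475 56 37.6 3.117
```

```text
clock: 39.75
eef_pos: [463.9, 56.6, 37.9]
tool_rot: [3.14, -0.001, 0.672]
force: [0.4, 0.7, -2.4]
width: 21.9
gripper_force: 60.3
t 39.75 p [463.9  56.6  37.9] rpy [ 3.1399e+00 -1.4000e-03  6.7160e-01] w 21.9 F [ 0.4  0.7 -2.4] q [-0.56  0.74  0.58  2.16 -0.89  0.49 -0.18]
xyz shares [0.083 0.074 0.003]
twist shares [ 8.000e-04  5.000e-04 -7.784e-01] xyz shares after twist [-0.111 -0.003  0.003]
clock: 41.25
eef_pos: [463.9, 56.5, 37.8]
tool_rot: [3.141, 0.002, 2.744]
force: [-0.2, 0.7, -1.6]
width: 21.8
gripper_force: 60.3
clock: 41.75
eef_pos: [463.2, 56.7, 37.7]
tool_rot: [3.142, 0.001, 3.114]
force: [0.0, 0.6, -2.7]
width: 22.2
gripper_force: 60.3
avg [462.86  56.88  37.61] sd [0.1  0.09 0.01] [3.1417e+00 2.0000e-04 3.1155e+00] F [ 0.1 -0.1 -2.2] t 42.05
t 42.05 p [462.7  57.   37.6] rpy [-3.1415e+00  1.0000e-04  3.1165e+00] w 22.0 F [ 0.4 -0.  -2.7] q [-0.18  0.65 -0.01  2.15  0.01  0.34  1.35]
xyz shares [-0.123 -0.007 -0.   ]
twist shares [-0.      0.     -0.0002] xyz shares after twist [-0.123 -0.007 -0.   ]
```

```bash
python3 -m jog '{"claw":[0,0,0,0,0,0,0,0,0,0],"xyz":[[-0.15,0.004,0],[-0.2,0,0],[-0.1,0,0],[-0.03,0,0],[-0.02,0,0],[-0.02,0,0],[-0.02,0,0],[-0.02,0,0],[-0.02,0,0],[0,0,0]],"twist":[[0,0,0],[0,0,0],[0,0,0],[0,0,0],[0,0,0],[0,0,0],[0,0,0],[0,0,0],[0,0,0],[0,0,0]]}';python3 av.py;
```

```text
clock: 43.3
eef_pos: [520.9, 55.9, 37.6]
tool_rot: [3.142, 0.0, 3.117]
force: [-0.5, -0.6, -1.5]
width: 21.9
gripper_force: 60.3
avg [520.6   55.88  37.58] sd [0.06 0.01 0.01] [3.1416 6.283  3.117 ] F [ 0.   0.1 -1.8] t 43.6
```

Entering freely. Push home with 1 mm steps at the end.

```bash
python3 -m jog '{"claw":[0,0,0,0,0,0,0,0,0],"xyz":[[-0.03,0,0],[-0.03,0,0],[-0.03,0,0],[-0.02,0,0],[-0.01,0,0],[-0.01,0,0],[-0.01,0,0],[0,0,0],[0,0,0]],"twist":[[0,0,0],[0,0,0],[0,0,0],[0,0,0],[0,0,0],[0,0,0],[0,0,0],[0,0,0],[0,0,0]]}';python3 av.py;python3 -m jog '{"claw":[0,0,0],"xyz":[[-0.01,0,0],[-0.005,0,0],[0,0,0]],"twist":[[0,0,0],[0,0,0],[0,0,0]]}'
```

```text
clock: 44.72
eef_pos: [534.6, 55.5, 37.6]
tool_rot: [3.142, -0.0, 3.117]
force: [-0.3, 0.1, -2.1]
width: 22.4
gripper_force: 60.3
avg [534.65  55.55  37.59] sd [0.03 0.01 0.01] [3.1416 5.2359 3.117 ] F [-0.1 -0.3 -2.1] t 45.025
clock: 45.4
eef_pos: [535.3, 55.5, 37.5]
tool_rot: [-3.141, -0.002, 3.117]
force: [-2.0, 0.2, -1.0]
width: 22.3
gripper_force: 60.5
```

```bash
python3 -m jog '{"claw":[0,0,0,0,0,0,0,0,0,0,0,0],"xyz":[[-0.01,0,0],[-0.005,0,0],[0,0,0],[0.05,0,0],[0.2,0,0],[0.3,0,0],[0.21,0,0],[0,0,0],[0,0,0],[0,0,0],[0,0,0],[0,0,0]],"twist":[[0,0,0],[0,0,0],[0,0,0],[0,0,0],[0,0,0],[0,0,0],[0,0,0],[0,0,0.055],[0,0,0.055],[0,0,0.055],[0,0,0.055],[0,0,0.055]]}'; python3 -m jog '{"claw":[0,0,0,0,0,0,0,0,0,0,0,0],"xyz":[[0,0,0],[0,0,0],[0,0,0],[0,0,0],[0,0,0],[0,0,0],[0,0,0],[0,0,0],[0,0,0],[0,0,0],[0,0,0],[0,0,0]],"twist":[[0,0,0.055],[0,0,0.055],[0,0,0.055],[0,0,0.055],[0,0,0.055],[0,0,0.055],[0,0,0.055],[0,0,0.055],[0,0,0.055],[0,0,0.055],[0,0,0.055],[0,0,0.055]]}'; python3 -m jog '{"claw":[0,0,0],"xyz":[[0,0,0],[0,0,0],[0,0,0]],"twist":[[0,0,0.055],[0,0,0.01],[0,0,0]]}'; python3 d.py 520 55.9 37.6 -0.0247
```

```text
clock: 46.9
eef_pos: [463.4, 57.3, 37.9]
tool_rot: [3.139, 0.002, 2.248]
force: [-0.1, -0.2, -1.7]
width: 22.1
gripper_force: 60.3
clock: 48.4
eef_pos: [463.0, 57.2, 37.8]
tool_rot: [3.14, -0.002, 0.175]
force: [0.3, 0.2, -2.0]
width: 22.3
gripper_force: 60.3
clock: 48.78
eef_pos: [462.2, 57.4, 37.7]
tool_rot: [3.141, -0.001, -0.022]
force: [-0.8, -0.1, -2.4]
width: 22.0
gripper_force: 60.3
t 48.77 p [462.2  57.4  37.7] rpy [ 3.1414e+00 -8.0000e-04 -2.1800e-02] w 22.0 F [-0.8 -0.1 -2.4] q [-0.66  0.8   0.75  2.17 -1.04  0.6  -0.72]
xyz shares [0.578 0.002 0.001]
twist shares [ 0.0001 -0.0003  0.0009] xyz shares after twist [0.578 0.    0.001]
```

```bash
python3 -m jog '{"claw":[0,0,0,0,0,0,0,0,0,0,0],"xyz":[[0.2,0,0],[0.2,0,0],[0.15,0,0],[0.01,0,0],[0.01,0,0],[0.01,0,0],[0.01,0,0],[0.005,0,0],[0,0,0],[0,0,0],[0,0,0]],"twist":[[0,0,0],[0,0,0],[0,0,0],[0,0,0],[0,0,0],[0,0,0],[0,0,0],[0,0,0],[0,0,0],[0,0,0],[0,0,0]]}';python3 av.py
```

```text
clock: 50.15
eef_pos: [520.1, 56.0, 37.4]
tool_rot: [-3.141, 0.002, -0.025]
force: [-5.5, -0.7, 0.5]
width: 22.1
gripper_force: 60.6
avg [520.03  56.01  37.4 ] sd [0.01 0.01 0.01] [3.1420e+00 2.0000e-03 6.2586e+00] F [-5.4  0.3  0.4] t 50.45
```

```bash
python3 -m jog '{"claw":[0,0,0,0,0,0,0,0,0,0,0,0],"xyz":[[0,0,0],[0,0,0],[-0.2,0,0],[-0.25,0,0],[-0.15,0,0],[0,0.3,0],[0,0.35,0],[0,0.3,0],[0,0,0],[0,0,0],[0,0,0],[0,0,0]],"twist":[[0,0,0],[0,0,0],[0,0,0],[0,0,0],[0,0,0],[0,0,0],[0,0,0],[0,0,0],[0,0,-0.055],[0,0,-0.055],[0,0,-0.055],[0,0,-0.055]]}'; python3 -m jog '{"claw":[0,0,0,0,0,0,0,0,0,0,0,0],"xyz":[[0,0,0],[0,0,0],[0,0,0],[0,0,0],[0,0,0],[0,0,0],[0,0,0],[0,0,0],[0,0,0],[0,0,0],[0,0,0],[0,0,0]],"twist":[[0,0,-0.055],[0,0,-0.055],[0,0,-0.055],[0,0,-0.055],[0,0,-0.055],[0,0,-0.055],[0,0,-0.055],[0,0,-0.055],[0,0,-0.055],[0,0,-0.055],[0,0,-0.055],[0,0,-0.055]]}'; python3 -m jog '{"claw":[0,0,0,0],"xyz":[[0,0,0],[0,0,0],[0,0,0],[0,0,0]],"twist":[[0,0,-0.055],[0,0,-0.055],[0,0,-0.01],[0,0,0]]}'; python3 av.py;  python3 d.py 475 -38 37.6 3.117
```

```text
clock: 51.95
eef_pos: [460.9, -38.4, 37.9]
tool_rot: [3.138, -0.002, 0.671]
force: [-0.2, 0.5, -2.5]
width: 22.4
gripper_force: 60.3
clock: 53.45
eef_pos: [460.9, -38.2, 37.9]
tool_rot: [3.141, 0.004, 2.744]
force: [-0.6, 0.0, -2.5]
width: 22.5
gripper_force: 60.3
clock: 53.95
eef_pos: [459.7, -37.9, 37.7]
tool_rot: [-3.142, 0.001, 3.114]
force: [-0.3, 0.8, -1.3]
width: 21.9
gripper_force: 60.3
avg [459.15 -37.67  37.61] sd [0.17 0.08 0.02] [3.1417e+00 4.0000e-04 3.1154e+00] F [ 0.5 -0.1 -1.9] t 54.25
t 54.25 p [459.  -37.6  37.6] rpy [-3.1415e+00  1.0000e-04  3.1163e+00] w 21.7 F [ 0.3 -0.2 -2.2] q [ 0.05  0.65 -0.04  2.17  0.08  0.33  1.48]
xyz shares [-0.16 -0.   -0.  ]
twist shares [-0.      0.     -0.0002] xyz shares after twist [-0.16 -0.   -0.  ]
```

```bash
python3 -m jog '{"claw":[0,0,0,0,0,0,0,0,0,0],"xyz":[[-0.15,0,0],[-0.2,0,0],[-0.1,0,0],[-0.03,0,0],[-0.02,0,0],[-0.02,0,0],[-0.02,0,0],[-0.02,0,0],[-0.02,0,0],[0,0,0]],"twist":[[0,0,0],[0,0,0],[0,0,0],[0,0,0],[0,0,0],[0,0,0],[0,0,0],[0,0,0],[0,0,0],[0,0,0]]}';python3 av.py;
```

```text
clock: 55.5
eef_pos: [517.1, -39.0, 37.6]
tool_rot: [3.142, 0.0, 3.117]
force: [0.6, -0.6, -2.8]
width: 22.4
gripper_force: 60.3
avg [516.76 -39.05  37.58] sd [0.05 0.01 0.01] [3.1416 6.283  3.1169] F [ 0.  -0.3 -2.4] t 55.8
```

Free. Home expected about 532.8.

```bash
python3 -m jog '{"claw":[0,0,0,0,0,0,0,0,0,0,0],"xyz":[[-0.03,0,0],[-0.03,0,0],[-0.04,0,0],[-0.03,0,0],[-0.01,0,0],[-0.01,0,0],[-0.01,0,0],[-0.005,0,0],[-0.005,0,0],[0,0,0],[0,0,0]],"twist":[[0,0,0],[0,0,0],[0,0,0],[0,0,0],[0,0,0],[0,0,0],[0,0,0],[0,0,0],[0,0,0],[0,0,0],[0,0,0]]}';python3 av.py
```

```text
clock: 57.18
eef_pos: [533.0, -39.5, 37.5]
tool_rot: [-3.142, -0.002, 3.117]
force: [-3.0, -0.7, -1.3]
width: 22.1
gripper_force: 60.5
avg [532.97 -39.46  37.44] sd [0.01 0.02 0.01] [3.1416 6.2815 3.1169] F [-3.6  0.1 -0.4] t 57.475
```

```bash
python3 -m jog '{"claw":[0,0,0,0,0,0,0,0,0,0,0,0],"xyz":[[-0.01,0,0],[0,0,0],[0,0,0],[0.05,0,0],[0.2,0,0],[0.3,0,0],[0.19,0,0],[0,0,0],[0,0,0],[0,0,0],[0,0,0],[0,0,0]],"twist":[[0,0,0],[0,0,0],[0,0,0],[0,0,0],[0,0,0],[0,0,0],[0,0,0],[0,0,0.055],[0,0,0.055],[0,0,0.055],[0,0,0.055],[0,0,0.055]]}'; python3 -m jog '{"claw":[0,0,0,0,0,0,0,0,0,0,0,0],"xyz":[[0,0,0],[0,0,0],[0,0,0],[0,0,0],[0,0,0],[0,0,0],[0,0,0],[0,0,0],[0,0,0],[0,0,0],[0,0,0],[0,0,0]],"twist":[[0,0,0.055],[0,0,0.055],[0,0,0.055],[0,0,0.055],[0,0,0.055],[0,0,0.055],[0,0,0.055],[0,0,0.055],[0,0,0.055],[0,0,0.055],[0,0,0.055],[0,0,0.055]]}'; python3 -m jog '{"claw":[0,0,0],"xyz":[[0,0,0],[0,0,0],[0,0,0]],"twist":[[0,0,0.055],[0,0,0.01],[0,0,0]]}'; python3 d.py 515 -39.0 37.6 -0.0247
```

```text
clock: 58.98
eef_pos: [463.2, -37.9, 38.0]
tool_rot: [3.139, 0.003, 2.248]
force: [-0.6, 0.2, -2.2]
width: 22.4
gripper_force: 60.3
clock: 60.48
eef_pos: [462.8, -38.1, 37.9]
tool_rot: [3.139, -0.003, 0.175]
force: [-0.2, 0.6, -2.0]
width: 21.9
gripper_force: 60.3
clock: 60.85
eef_pos: [461.6, -37.8, 37.7]
tool_rot: [3.141, -0.001, -0.022]
force: [0.4, 0.5, -2.3]
width: 22.3
gripper_force: 60.3
t 60.85 p [461.6 -37.8  37.7] rpy [ 3.141e+00 -1.100e-03 -2.160e-02] w 22.3 F [ 0.4  0.5 -2.3] q [-0.44  0.78  0.72  2.17 -1.02  0.57 -0.54]
xyz shares [0.534 0.001 0.001]
twist shares [ 0.0002 -0.0003  0.001 ] xyz shares after twist [ 0.534 -0.001  0.001]
```

```bash
python3 -m jog '{"claw":[0,0,0,0,0,0,0,0,0,0,0],"xyz":[[0.2,0,0],[0.2,0,0],[0.13,0,0],[0.01,0,0],[0.01,0,0],[0.01,0,0],[0.01,0,0],[0.01,0,0],[0,0,0],[0,0,0],[0,0,0]],"twist":[[0,0,0],[0,0,0],[0,0,0],[0,0,0],[0,0,0],[0,0,0],[0,0,0],[0,0,0],[0,0,0],[0,0,0],[0,0,0]]}';python3 av.py
```

```text
clock: 62.22
eef_pos: [517.7, -39.0, 37.4]
tool_rot: [-3.141, 0.002, -0.025]
force: [-6.7, 0.3, -0.2]
width: 21.9
gripper_force: 60.5
avg [517.71 -38.98  37.39] sd [0.01 0.02 0.01] [3.1420e+00 1.9000e-03 6.2584e+00] F [-5.1 -0.3  0.2] t 62.525
```

```bash
python3 -m jog '{"claw":[0,0,0,0,0,0,0,0,0,0,0,0],"xyz":[[0,0,0],[0,0,0],[-0.2,0,0],[-0.25,0,0],[-0.1,0,-0.1],[0,0,-0.4],[0,0,-0.45],[0,0,-0.45],[0,0,-0.35],[0,0.2,0],[0,0.4,0],[0,0.4,0]],"twist":[[0,0,0],[0,0,0],[0,0,0],[0,0,0],[0,0,0],[0,0,0],[0,0,0],[0,0,0],[0,0,0],[0,0,0],[0,0,0],[0,0,0]]}';python3 d.py 492 -372 100 -0.0247
```

```text
clock: 64.03
eef_pos: [462.9, -139.0, 213.8]
tool_rot: [3.14, -0.003, -0.023]
force: [0.5, 0.4, -2.2]
width: 22.3
gripper_force: 60.3
t 64.03 p [ 462.9 -139.   213.8] rpy [ 3.1404e+00 -3.0000e-03 -2.3400e-02] w 22.3 F [ 0.5  0.4 -2.2] q [-0.44  0.56  1.04  1.97 -0.6   0.95 -0.7 ]
xyz shares [0.342 2.322 1.142]
twist shares [ 0.0004 -0.001   0.0004] xyz shares after twist [0.349 2.323 1.138]
```

```bash
python3 -m jog '{"claw":[0,0,0,0,0,0,0],"xyz":[[0.05,0.4,0],[0.06,0.4,0],[0.06,0.4,0],[0.06,0.4,0],[0.06,0.4,0],[0.05,0.33,0],[0,0,0]],"twist":[[0,0,0],[0,0,0],[0,0,0],[0,0,0],[0,0,0],[0,0,0],[0,0,0]]}';python3 d.py 492 -372 30 -0.0247
```

```text
clock: 64.9
eef_pos: [489.4, -375.6, 213.8]
tool_rot: [3.137, -0.001, -0.028]
force: [-0.6, 0.2, -3.3]
width: 21.9
gripper_force: 60.3
t 64.9 p [ 489.4 -375.6  213.8] rpy [ 3.1369e+00 -1.0000e-03 -2.8300e-02] w 21.9 F [-0.6  0.2 -3.3] q [ 0.1   0.73  0.92  1.62 -0.63  1.11 -0.42]
xyz shares [ 0.023 -0.045  1.838]
twist shares [ 0.0015 -0.0003 -0.0011] xyz shares after twist [ 0.025 -0.036  1.838]
```

```bash
python3 -m jog '{"claw":[0,0,0,0,0,0,0,0],"xyz":[[0,0,0.4],[0,0,0.45],[0,0,0.45],[0,0,0.4],[0,0,0.3],[0,0,0.1],[0,0,0],[0,0,0]],"twist":[[0,0,0],[0,0,0],[0,0,0],[0,0,0],[0,0,0],[0,0,0],[0,0,0],[0,0,0]]}';python3 av.py
```

```text
clock: 65.9
eef_pos: [490.6, -372.3, 4.2]
tool_rot: [3.14, -0.002, -0.024]
force: [0.2, 0.5, -1.0]
width: 22.0
gripper_force: 60.3
avg [ 490.28 -371.92    3.66] sd [0.24 0.21 0.36] [3.1406 6.2817 6.2586] F [ 0.1  0.1 -2.1] t 66.2
```

```bash
python3 -m jog '{"claw":[0,0,0,0,0,0],"xyz":[[0,0,0.1],[0,0,0.06],[0,0,0.03],[0,0,0.01],[0,0,0.01],[0,0,0]],"twist":[[0,0,0],[0,0,0],[0,0,0],[0,0,0],[0,0,0],[0,0,0]]}';python3 d.py 492 -372 -17.2 -0.0247
```

```text
clock: 66.95
eef_pos: [489.3, -371.1, -17.3]
tool_rot: [-3.14, -0.0, -0.025]
force: [-2.1, 3.6, 9.1]
width: 22.3
gripper_force: 61.6
t 66.95 p [ 489.3 -371.1  -17.3] rpy [-3.1403e+00 -1.0000e-04 -2.4800e-02] w 22.3 F [-2.1  3.6  9.1] q [ 0.22  0.99  0.67  1.77 -0.91  0.72 -0.2 ]
xyz shares [ 0.027  0.008 -0.001]
twist shares [-0.0004 -0.     -0.    ] xyz shares after twist [ 0.027  0.008 -0.001]
```

```bash
python3 -m jog '{"claw":[0.6,0.6,0.6,0.6,0.6,0.6,0.6,0.6,0.6,0.6,0.6,0.6],"xyz":[[0,0,0],[0,0,0],[0,0,0],[0,0,-0.2],[0,0,-0.4],[0,0,-0.5],[0,0,-0.5],[0,0,-0.5],[0,0,-0.3],[0,0,0],[0,0,0],[0,0,0]],"twist":[[0,0,0],[0,0,0],[0,0,0],[0,0,0],[0,0,0],[0,0,-0.055],[0,0,-0.055],[0,0,-0.055],[0,0,-0.055],[0,0,-0.055],[0,0,-0.055],[0,0,-0.055]]}';python3 -m jog '{"claw":[1,1,1,1,1,1,1,1,1,1,1,1],"xyz":[[0,0,0],[0,0,0],[0,0,0],[0,0,0],[0,0,0],[0,0,0],[0,0,0],[0,0,0],[0,0,0],[0,0,0],[0,0,0],[0,0,0]],"twist":[[0,0,-0.055],[0,0,-0.055],[0,0,-0.055],[0,0,-0.055],[0,0,-0.055],[0,0,-0.055],[0,0,-0.055],[0,0,-0.055],[0,0,-0.055],[0,0,-0.055],[0,0,-0.055],[0,0,-0.01]]}'; python3 d.py 460 -167 230 3.117
```

```text
clock: 68.45
eef_pos: [489.2, -371.9, 223.1]
tool_rot: [3.141, 0.001, 1.19]
force: [-0.0, 0.2, 0.4]
width: 51.2
gripper_force: 0.0
clock: 69.95
eef_pos: [489.0, -372.3, 222.6]
tool_rot: [-3.14, 0.0, 3.116]
force: [0.7, -0.2, -0.4]
width: 85.5
gripper_force: 0.0
t 69.95 p [ 489.  -372.3  222.6] rpy [-3.1402e+00  2.0000e-04  3.1156e+00] w 85.5 F [ 0.7 -0.2 -0.4] q [ 0.57  0.55  0.05  1.6  -0.03  0.99  2.18]
xyz shares [ 0.344  2.044 -0.077]
twist shares [-0.0005  0.0001 -0.0005] xyz shares after twist [ 0.341  2.045 -0.074]
```

```bash
python3 -m jog '{"claw":[1,1,1,1,1,1],"xyz":[[0.06,0.4,-0.03],[0.07,0.4,-0.03],[0.07,0.4,0],[0.07,0.4,0],[0.07,0.445,0],[0,0,0]],"twist":[[0,0,0],[0,0,0],[0,0,0],[0,0,0],[0,0,0],[0,0,0]]}';python3 d.py 460 -167 101 3.117
```

```text
clock: 70.7
eef_pos: [460.4, -162.8, 228.3]
tool_rot: [3.14, -0.0, 3.12]
force: [0.7, -0.3, -0.6]
width: 84.9
gripper_force: 0.0
t 70.7 p [ 460.4 -162.8  228.3] rpy [ 3.1405 -0.      3.1199] w 84.9 F [ 0.7 -0.3 -0.6] q [ 0.26  0.36  0.03  1.92 -0.02  0.86  1.85]
xyz shares [ 0.003 -0.043  1.273]
twist shares [ 0.0004 -0.      0.0009] xyz shares after twist [ 0.003 -0.042  1.273]
```

```bash
python3 -m jog '{"claw":[1,1,1,1,1,0,0,0,0,0],"xyz":[[0,-0.02,0.3],[0,0,0.4],[0,0,0.4],[0,0,0.17],[0,0,0],[0,0,0],[0,0,0],[0,0,0],[0,0,0],[0,0,0]],"twist":[[0,0,0],[0,0,0],[0,0,0],[0,0,0],[0,0,0],[0,0,0],[0,0,0],[0,0,0],[0,0,0],[0,0,0]]}';python3 av.py; python3 d.py 460 -167 101 3.117
```

```text
clock: 71.95
eef_pos: [460.9, -166.6, 101.1]
tool_rot: [3.14, 0.0, 3.118]
force: [0.3, 3.6, 5.4]
width: 17.1
gripper_force: 58.3
avg [ 460.89 -166.63  101.1 ] sd [0.01 0.01 0.01] [3.1399e+00 2.0000e-04 3.1178e+00] F [-0.7  4.7  5.8] t 72.25
t 72.25 p [ 460.9 -166.6  101.1] rpy [3.1399e+00 2.0000e-04 3.1178e+00] w 17.3 F [-0.5  5.4  6.3] q [ 0.28  0.55  0.02  2.05 -0.02  0.54  1.86]
xyz shares [ 0.009 -0.004  0.001]
twist shares [0.0005 0.0001 0.0003] xyz shares after twist [ 0.009 -0.004  0.001]
```

```bash
python3 -m jog '{"claw":[0,0,0],"xyz":[[0,0.118,-0.039],[0,0.114,-0.012],[0,0,0]],"twist":[[0,0,0],[0,0,0],[0,0,0]]}';python3 d.py 460 -142.9 106.6 3.117; python3 -m jog '{"claw":[0,0,0,0,0,0,0,0,0,0,0,0],"xyz":[[0,0.142,0.019],[0,0.133,0.055],[0,0.114,0.087],[0,0.087,0.114],[0,0.055,0.133],[0,0.019,0.142],[0,-0.019,0.142],[0,-0.055,0.133],[0,-0.087,0.114],[0,-0.114,0.087],[0,-0.133,0.055],[0,-0.142,0.019]],"twist":[[0,0,0],[0,0,0],[0,0,0],[0,0,0],[0,0,0],[0,0,0],[0,0,0],[0,0,0],[0,0,0],[0,0,0],[0,0,0],[0,0,0]]}'; python3 d.py 459.9 -142.9 -3.4 3.117
```

```text
clock: 72.62
eef_pos: [461.4, -143.5, 106.1]
tool_rot: [3.141, 0.0, 3.119]
force: [-1.2, 3.3, 6.9]
width: 17.2
gripper_force: 59.4
t 72.62 p [ 461.4 -143.5  106.1] rpy [3.1408e+00 2.0000e-04 3.1185e+00] w 17.2 F [-1.2  3.3  6.9] q [ 0.23  0.54  0.02  2.07 -0.03  0.54  1.82]
xyz shares [ 0.014  0.005 -0.005]
twist shares [0.0003 0.0001 0.0005] xyz shares after twist [ 0.014  0.005 -0.005]
clock: 74.12
eef_pos: [461.7, -146.8, -4.1]
tool_rot: [-3.141, 0.001, 3.116]
force: [1.4, 3.4, 14.0]
width: 17.2
gripper_force: 60.3
t 74.12 p [ 461.7 -146.8   -4.1] rpy [-3.1408e+00  1.3000e-03  3.1161e+00] w 17.2 F [ 1.4  3.4 14. ] q [ 0.25  0.75  0.    2.12 -0.01  0.27  1.8 ]
xyz shares [ 0.019  0.039 -0.007]
twist shares [-0.0002  0.0004 -0.0003] xyz shares after twist [ 0.019  0.039 -0.007]
```

```bash
python3 -m jog '{"claw":[0,0,0,0,0,0,0,0,0,0,0,0],"xyz":[[0,-0.112,-0.025],[0,-0.133,-0.055],[0,-0.114,-0.087],[0,-0.087,-0.114],[0,-0.055,-0.133],[0,-0.019,-0.142],[0,0.019,-0.142],[0,0.055,-0.133],[0,0.087,-0.114],[0,0.114,-0.087],[0,0.133,-0.055],[0,0.142,-0.019]],"twist":[[0,0,0],[0,0,0],[0,0,0],[0,0,0],[0,0,0],[0,0,0],[0,0,0],[0,0,0],[0,0,0],[0,0,0],[0,0,0],[0,0,0]]}'; python3 d.py 459.9 -142.9 106.6 3.117
```

```text
clock: 75.62
eef_pos: [461.6, -140.6, 106.6]
tool_rot: [3.141, 0.001, 3.118]
force: [4.7, -2.5, -8.2]
width: 17.1
gripper_force: 58.8
t 75.62 p [ 461.6 -140.6  106.6] rpy [3.1414e+00 6.0000e-04 3.1176e+00] w 17.1 F [ 4.7 -2.5 -8.2] q [ 0.24  0.54 -0.    2.07  0.    0.54  1.78]
xyz shares [ 0.016 -0.023  0.   ]
twist shares [0.0001 0.0002 0.0002] xyz shares after twist [ 0.016 -0.023  0.   ]
```

```bash
python3 -m jog '{"claw":[0,0,0,0,0,0,0,0,0,0,0,0],"xyz":[[0,0.142,0.019],[0,0.133,0.055],[0,0.114,0.087],[0,0.087,0.114],[0,0.055,0.133],[0,0.019,0.142],[0,-0.019,0.142],[0,-0.055,0.133],[0,-0.087,0.114],[0,-0.114,0.087],[0,-0.133,0.055],[0,-0.132,0.015]],"twist":[[0,0,0],[0,0,0],[0,0,0],[0,0,0],[0,0,0],[0,0,0],[0,0,0],[0,0,0],[0,0,0],[0,0,0],[0,0,0],[0,0,0]]}'; python3 d.py 459.9 -142.9 -3.4 3.117
```

```text
clock: 77.12
eef_pos: [461.5, -139.2, -3.5]
tool_rot: [3.14, -0.0, 3.119]
force: [3.5, 2.4, 4.6]
width: 17.2
gripper_force: 60.2
t 77.12 p [ 461.5 -139.2   -3.5] rpy [ 3.1399e+00 -3.0000e-04  3.1186e+00] w 17.2 F [3.5 2.4 4.6] q [ 0.24  0.75 -0.01  2.12  0.03  0.27  1.76]
xyz shares [ 0.016 -0.037 -0.001]
twist shares [ 0.0006 -0.0001  0.0005] xyz shares after twist [ 0.015 -0.037 -0.001]
```

```bash
python3 -m jog '{"claw":[0,0,0,0,0,0,0,0,0,0,0,0],"xyz":[[0,-0.17,-0.025],[0,-0.133,-0.055],[0,-0.114,-0.087],[0,-0.087,-0.114],[0,-0.055,-0.133],[0,-0.019,-0.142],[0,0.019,-0.142],[0,0.055,-0.133],[0,0.087,-0.114],[0,0.114,-0.087],[0,0.133,-0.055],[0,0.11,-0.017]],"twist":[[0,0,0],[0,0,0],[0,0,0],[0,0,0],[0,0,0],[0,0,0],[0,0,0],[0,0,0],[0,0,0],[0,0,0],[0,0,0],[0,0,0]]}'; python3 d.py 459.9 -142.9 106.6 3.117;python3 -m jog '{"claw":[0,1,1,1,1,1,1,1,1],"xyz":[[0,0,0],[0,0,0],[0,0,0],[0,0,0],[0,0,-0.2],[0,0,-0.4],[0,0,-0.4],[0,0,-0.2],[0,0,0]],"twist":[[0,0,0],[0,0,0],[0,0,0],[0,0,0],[0,0,0],[0,0,0],[0,0,0],[0,0,0],[0,0,0]]}'
```

```text
clock: 78.62
eef_pos: [461.6, -146.0, 107.1]
tool_rot: [3.141, 0.001, 3.118]
force: [9.0, -1.6, -19.4]
width: 16.9
gripper_force: 59.1
t 78.62 p [ 461.6 -146.   107.1] rpy [3.1414e+00 9.0000e-04 3.1179e+00] w 16.9 F [  9.   -1.6 -19.4] q [ 0.27  0.54 -0.03  2.06  0.03  0.54  1.76]
xyz shares [0.017 0.031 0.005]
twist shares [0.0001 0.0003 0.0003] xyz shares after twist [0.017 0.031 0.005]
clock: 79.75
eef_pos: [461.8, -147.5, 228.6]
tool_rot: [-3.141, 0.003, 3.117]
force: [1.3, 0.6, -0.2]
width: 85.4
gripper_force: 0.0
```

```bash
cat > gold.py <<'E'
from h import *
im=optics.get_image("top"); a=im["color"].astype(float)
g=(a[...,0]>150)&(a[...,0]-a[...,2]>70)&(a[...,1]<a[...,0]*0.82)
n,l,s,c=cv2.connectedComponentsWithStats(g[165:240,245:385].astype(np.uint8))
for i in range(1,n):
    if s[i,4]>25:
        cc=c[i]+[245,165]; print("gold",s[i][4],cc.round(1),back(im,cc,80).round(1))
E
python3 gold.py; python3 d.py 626.3 -41.8 230 3.117
```

```text
gold 32 [331.3 166.2] [[718.8   5.6]]
gold 79 [271.8 182.1] [[677.1 146.4]]
gold 79 [311.4 183.8] [[675.1  52.3]]
gold 69 [351.1 185.8] [[672.5 -42.3]]
gold 88 [269.7 219.5] [[587.7 148.8]]
gold 94 [309.6 221.2] [[585.5  54.8]]
gold 92 [349.4 222.8] [[583.8 -39.4]]
t 79.8 p [ 460.9 -147.2  227.4] rpy [-3.1413e+00  5.0000e-04  3.1166e+00] w 85.5 F [ 0.7  0.9 -0.2] q [ 0.28  0.36 -0.04  1.93  0.02  0.85  1.78]
xyz shares [-1.627  1.095 -0.026]
twist shares [-0.0001  0.0002 -0.0001] xyz shares after twist [-1.627  1.094 -0.026]
```

```bash
python3 -m jog '{"claw":[0.95,0.95,0.95,0.95,0.95,0.95],"xyz":[[-0.3,0.2,0],[-0.4,0.27,0],[-0.4,0.27,0],[-0.3,0.2,0],[-0.227,0.155,0],[0,0,0]],"twist":[[0,0,0],[0,0,0],[0,0,0],[0,0,0],[0,0,0],[0,0,0]]}';python3 av.py;python3 d.py 626.3 -41.8 32 3.117
```

```text
clock: 80.55
eef_pos: [626.6, -39.4, 224.7]
tool_rot: [3.14, -0.003, 3.12]
force: [-1.3, 1.5, -0.5]
width: 81.1
gripper_force: 0.0
avg [625.29 -42.34 226.07] sd [0.25 0.61 0.71] [3.1422 6.2807 3.1162] F [ 0.   0.  -0.4] t 80.85
t 80.85 p [625.7 -42.6 227. ] rpy [-3.1411e+00 -8.0000e-04  3.1155e+00] w 81.1 F [-0.3  0.9 -0.4] q [ 0.05  0.57 -0.05  1.55  0.03  1.03  1.54]
xyz shares [-0.007  0.01   1.95 ]
twist shares [-0.0002 -0.0003 -0.0005] xyz shares after twist [-0.006  0.009  1.95 ]
```

Good; descend 150 then check forces for the rest.

```bash
python3 -m jog '{"claw":[0.95,0.95,0.95,0.95,0.95,0.95,0.95],"xyz":[[-0.006,0.009,0.35],[0,0,0.4],[0,0,0.4],[0,0,0.3],[0,0,0.25],[0,0,0.2],[0,0,0]],"twist":[[0,0,0],[0,0,0],[0,0,0],[0,0,0],[0,0,0],[0,0,0],[0,0,0]]}';python3 av.py; python3 -m jog '{"claw":[0,0,0,0,0,0],"xyz":[[0,0,0],[0,0,0],[0,0,0],[0,0,0],[0,0,0],[0,0,0]],"twist":[[0,0,0],[0,0,0],[0,0,0],[0,0,0],[0,0,0],[0,0,0]]}';python3 av.py
```

```text
clock: 81.72
eef_pos: [625.8, -41.0, 35.9]
tool_rot: [-3.141, -0.003, 3.117]
force: [-0.3, -0.2, -0.4]
width: 81.2
gripper_force: 0.0
avg [627.82 -40.79  37.97] sd [0.42 0.07 0.46] [3.1416 1.0487 3.1168] F [ 0.1 -0.2  0. ] t 82.025
clock: 82.78
eef_pos: [627.5, -41.1, 38.2]
tool_rot: [-3.141, 0.001, 3.117]
force: [-1.3, -0.3, 5.5]
width: 58.7
gripper_force: 64.4
avg [627.54 -41.13  38.17] sd [0.01 0.01 0.01] [3.1421e+00 1.0000e-03 3.1167e+00] F [-1.6 -0.9  6. ] t 83.075
```

```bash
python3 -m jog '{"claw":[0,0,0,0,0,0],"xyz":[[0,0,-0.1],[0,0,-0.3],[0,0,-0.4],[0,0,-0.25],[0,0,0],[0,0,0]],"twist":[[0,0,0],[0,0,0],[0,0,0],[0,0,0],[0,0,0],[0,0,0]]}';python3 d.py 573 388 142 3.117
```

```text
clock: 83.82
eef_pos: [625.7, -40.6, 140.6]
tool_rot: [3.142, -0.003, 3.117]
force: [-0.6, -0.6, -5.5]
width: 58.4
gripper_force: 66.2
t 83.83 p [625.7 -40.6 140.6] rpy [ 3.1415e+00 -3.1000e-03  3.1170e+00] w 58.4 F [-0.6 -0.6 -5.5] q [ 0.05  0.66 -0.05  1.64  0.04  0.84  1.53]
xyz shares [ 0.632  4.272 -0.012]
twist shares [ 0.    -0.001  0.   ] xyz shares after twist [ 0.632  4.271 -0.014]
```

```bash
python3 -m jog '{"claw":[0,0,0,0,0,0,0,0,0,0,0,0],"xyz":[[0.03,0.25,0],[0.06,0.4,0],[0.06,0.4,0],[0.06,0.4,0],[0.06,0.4,0],[0.06,0.4,0],[0.06,0.4,0],[0.06,0.4,0],[0.06,0.4,0],[0.06,0.4,0],[0.062,0.42,0],[0,0,0]],"twist":[[0,0,0],[0,0,0],[0,0,0],[0,0,0],[0,0,0],[0,0,0],[0,0,0],[0,0,0],[0,0,0],[0,0,0],[0,0,0],[0,0,0]]}';python3 av.py;python3 d.py 573 388 2 3.117
```

```text
clock: 85.32
eef_pos: [570.3, 393.8, 139.4]
tool_rot: [3.139, -0.005, 3.124]
force: [-0.0, -1.1, -5.6]
width: 58.4
gripper_force: 66.5
avg [573.69 386.76 140.31] sd [1.15 1.58 0.72] [3.144  6.2809 3.117 ] F [ 0.1 -0.4 -5.2] t 85.625
t 85.62 p [574.9 385.8 141.4] rpy [-3.1399e+00 -8.0000e-04  3.1149e+00] w 58.4 F [-0.4  0.2 -5.6] q [-0.62  0.75 -0.01  1.44  0.01  0.95  0.9 ]
xyz shares [0.018 0.024 1.393]
twist shares [-0.0005 -0.0002 -0.0007] xyz shares after twist [0.019 0.021 1.394]
```

```bash
python3 -m jog '{"claw":[0,0,0,0,0,0,0],"xyz":[[0.01,0.01,0.3],[0,0,0.4],[0,0,0.35],[0,0,0.2],[0,0,0.04],[0,0,0],[0,0,0]],"twist":[[0,0,0],[0,0,0],[0,0,0],[0,0,0],[0,0,0],[0,0,0],[0,0,0]]}';python3 av.py; python3 -m jog '{"claw":[0,0,0,0,0,0],"xyz":[[0,0,0.03],[0,0,0.02],[0,0,0.01],[0,0,0],[0,0,0],[0,0,0]],"twist":[[0,0,0],[0,0,0],[0,0,0],[0,0,0],[0,0,0],[0,0,0]]}';python3 av.py
```

```text
clock: 86.5
eef_pos: [574.7, 389.6, 14.8]
tool_rot: [3.14, 0.002, 3.117]
force: [-0.5, -0.1, -6.1]
width: 58.2
gripper_force: 66.7
avg [574.07 389.2   14.12] sd [0.29 0.21 0.4 ] [3.1406e+00 1.3000e-03 3.1170e+00] F [-0.1  0.5 -4.9] t 86.8
clock: 87.55
eef_pos: [573.6, 388.8, 7.2]
tool_rot: [3.141, 0.0, 3.117]
force: [-0.0, -1.0, -5.2]
width: 58.7
gripper_force: 66.7
avg [573.56 388.8    7.16] sd [0.03 0.01 0.03] [3.1415e+00 1.0000e-04 3.1169e+00] F [ 0.  -0.  -5.1] t 87.85
```

```bash
python3 -m jog '{"claw":[0,0,0,0,0,0],"xyz":[[0,0,0.02],[0,0,0.01],[0,0,0.01],[0,0,0.01],[0,0,0],[0,0,0]],"twist":[[0,0,0],[0,0,0],[0,0,0],[0,0,0],[0,0,0],[0,0,0]]}';python3 av.py
```

```text
clock: 88.6
eef_pos: [573.5, 388.8, 2.3]
tool_rot: [3.142, -0.0, 3.117]
force: [-0.4, -0.6, -3.0]
width: 58.4
gripper_force: 67.2
avg [573.49 388.78   2.29] sd [0.02 0.02 0.01] [3.1416 6.2831 3.1169] F [-1.2 -0.8 -1.4] t 88.9
```

```bash
python3 -m jog '{"claw":[0.95,0.95,0.95,0.95,0.95,0.95,0.95,0.95,0.95],"xyz":[[0,0,0],[0,0,0],[0,0,0],[0,0,-0.2],[0,0,-0.4],[0,0,-0.5],[0,0,-0.5],[0,0,-0.2],[0,0,0]],"twist":[[0,0,0],[0,0,0],[0,0,0],[0,0,0],[0,0,0],[0,0,0],[0,0,0],[0,0,0],[0,0,0]]}';python3 d.py 628.8 53.3 182 3.117
```

```text
clock: 90.02
eef_pos: [575.0, 389.8, 185.7]
tool_rot: [3.138, 0.005, 3.117]
force: [0.4, -0.1, -0.0]
width: 81.0
gripper_force: 0.0
t 90.03 p [575.  389.8 185.7] rpy [3.1379 0.0047 3.1169] w 81.0 F [ 0.4 -0.1 -0. ] q [-0.63  0.71 -0.02  1.4   0.01  1.03  0.9 ]
xyz shares [-0.621 -3.35   0.028]
twist shares [ 0.0012  0.0015 -0.    ] xyz shares after twist [-0.621 -3.35   0.037]
```

```bash
python3 -m jog '{"claw":[0.95,0.95,0.95,0.95,0.95,0.95,0.95,0.95,0.95,0.95],"xyz":[[-0.07,-0.35,0],[-0.08,-0.4,0],[-0.08,-0.4,0],[-0.08,-0.4,0],[-0.08,-0.4,0],[-0.08,-0.4,0],[-0.08,-0.4,0],[-0.07,-0.4,0],[-0.015,-0.21,0],[0,0,0]],"twist":[[0,0,0],[0,0,0],[0,0,0],[0,0,0],[0,0,0],[0,0,0],[0,0,0],[0,0,0],[0,0,0],[0,0,0]]}';python3 av.py;python3 d.py 628.8 53.3 38 3.117
```

```text
clock: 91.28
eef_pos: [628.2, 49.8, 181.5]
tool_rot: [-3.141, -0.001, 3.114]
force: [-0.0, -0.1, -0.9]
width: 81.3
gripper_force: 0.0
avg [628.36  53.67 181.91] sd [0.11 0.65 0.14] [3.1401 6.2826 3.1193] F [-0.1  0.3  0. ] t 91.575
t 91.58 p [628.5  53.5 182.1] rpy [ 3.1406e+00 -1.0000e-04  3.1198e+00] w 81.4 F [-0.4  0.1 -0.2] q [-0.11  0.62 -0.03  1.59  0.02  0.93  1.4 ]
xyz shares [-0.003 -0.003  1.441]
twist shares [ 0.0003 -0.      0.0009] xyz shares after twist [-0.003 -0.002  1.441]
```

```bash
python3 -m jog '{"claw":[0.95,0.95,0.95,0.95,0.95,0.95,0.95,0,0,0,0,0],"xyz":[[0,0,0.35],[0,0,0.4],[0,0,0.4],[0,0,0.2],[0,0,0.09],[0,0,0],[0,0,0],[0,0,0],[0,0,0],[0,0,0],[0,0,0],[0,0,0]],"twist":[[0,0,0],[0,0,0],[0,0,0],[0,0,0],[0,0,0],[0,0,0],[0,0,0],[0,0,0],[0,0,0],[0,0,0],[0,0,0],[0,0,0]]}';python3 av.py;python3 -m jog '{"claw":[0,0,0,0,0],"xyz":[[0,0,-0.1],[0,0,-0.3],[0,0,-0.4],[0,0,-0.25],[0,0,0]],"twist":[[0,0,0],[0,0,0],[0,0,0],[0,0,0],[0,0,0]]}';python3 av.py;python3 d.py 414 407 142 3.117
```

```text
clock: 93.08
eef_pos: [629.6, 52.0, 39.6]
tool_rot: [3.141, 0.002, 3.117]
force: [-1.2, 0.9, 5.1]
width: 58.7
gripper_force: 64.4
avg [629.55  51.97  39.59] sd [0.01 0.01 0.01] [3.1406e+00 2.0000e-03 3.1170e+00] F [-1.1  0.9  5.3] t 93.375
clock: 94.0
eef_pos: [630.1, 51.3, 145.2]
tool_rot: [3.141, 0.004, 3.117]
force: [-0.1, -0.6, -3.6]
width: 58.3
gripper_force: 65.9
avg [627.67  51.14 141.93] sd [0.48 0.04 0.73] [3.142  5.2337 3.1169] F [ 0.1  0.4 -4.5] t 94.3
t 94.3 p [627.6  51.2 141.5] rpy [-3.1412e+00 -2.9000e-03  3.1170e+00] w 58.7 F [-0.8  1.  -4.5] q [-0.11  0.66 -0.03  1.63  0.02  0.85  1.4 ]
xyz shares [2.223 3.504 0.   ]
twist shares [-0.0001 -0.0009  0.    ] xyz shares after twist [ 2.223  3.504 -0.005]
```

```bash
python3 -m jog '{"claw":[0,0,0,0,0,0,0,0,0,0,0,0],"xyz":[[0.15,0.25,0],[0.22,0.35,0],[0.22,0.35,0],[0.22,0.35,0],[0.22,0.35,0],[0.22,0.35,0],[0.22,0.35,0],[0.22,0.35,0],[0.22,0.35,0],[0.22,0.35,0],[0.093,0.104,0],[0,0,0]],"twist":[[0,0,0],[0,0,0],[0,0,0],[0,0,0],[0,0,0],[0,0,0],[0,0,0],[0,0,0],[0,0,0],[0,0,0],[0,0,0],[0,0,0]]}';python3 av.py;python3 d.py 414 407 16 3.117
```

```text
clock: 95.8
eef_pos: [414.1, 407.4, 142.5]
tool_rot: [-3.141, -0.001, 3.119]
force: [0.4, -0.3, -4.3]
width: 58.5
gripper_force: 66.1
t 95.9 p [416.2 405.2 142.7] rpy [-3.1397e+00  4.0000e-04  3.1152e+00] w 58.2 F [ 1.   0.3 -4.6] q [-0.82  0.6   0.    1.77  0.    0.77  0.72]
xyz shares [0.023 0.02  1.267]
twist shares [-0.0006  0.0001 -0.0006] xyz shares after twist [0.023 0.018 1.267]Traceback (most recent call last):
  File "av.py", line 4, in <module>
    optics.get_image("top"); s=readout.read_state(); P.append(s["eef_pos"]); F.append(s["force"]);Q.append(np.mod(s["tool_rot"],2*np.pi))
    ~~~~~~~~~~~~~~~~^^^^^^^
ValueError: 200 camera calls are used up
```

```bash
python3 -m jog '{"claw":[0,0,0,0,0,0,0],"xyz":[[0.02,0.01,0.3],[0,0,0.4],[0,0,0.35],[0,0,0.2],[0,0,0.05],[0,0,0.02],[0,0,0]],"twist":[[0,0,0],[0,0,0],[0,0,0],[0,0,0],[0,0,0],[0,0,0],[0,0,0]]}';python3 d.py 414 407 3.7 3.117; python3 -m jog '{"claw":[0,0,0,0],"xyz":[[0,0,0.02],[0,0,0.01],[0,0,0],[0,0,0]],"twist":[[0,0,0],[0,0,0],[0,0,0],[0,0,0]]}'
```

```text
clock: 96.78
eef_pos: [414.1, 408.3, 12.0]
tool_rot: [3.14, 0.001, 3.116]
force: [-0.6, 0.3, -3.9]
width: 58.6
gripper_force: 66.1
t 96.78 p [414.1 408.3  12. ] rpy [3.1405e+00 1.2000e-03 3.1163e+00] w 58.6 F [-0.6  0.3 -3.9] q [-0.83  0.79 -0.    1.85  0.    0.5   0.72]
xyz shares [ 0.001 -0.013  0.083]
twist shares [ 0.0004  0.0004 -0.0002] xyz shares after twist [ 0.    -0.013  0.083]
clock: 97.28
eef_pos: [413.1, 408.2, 8.2]
tool_rot: [3.142, 0.0, 3.117]
force: [-0.4, -1.0, -4.6]
width: 58.9
gripper_force: 66.1
```

```bash
python3 -m jog '{"claw":[0,0,0,0,0,0],"xyz":[[0,0,0.02],[0,0,0.01],[0,0,0.01],[0,0,0.01],[0,0,0],[0,0,0]],"twist":[[0,0,0],[0,0,0],[0,0,0],[0,0,0],[0,0,0],[0,0,0]]}'
```

```text
clock: 98.02
eef_pos: [413.1, 408.1, 3.6]
tool_rot: [3.142, -0.0, 3.117]
force: [-1.7, -2.3, 5.4]
width: 58.7
gripper_force: 67.0
```

```bash
python3 -m jog '{"claw":[0.95,0.95,0.95,0.95,0.95,0.95,0.95,0.95,0.95],"xyz":[[0,0,0],[0,0,0],[0,0,0],[0,0,-0.2],[0,0,-0.4],[0,0,-0.5],[0,0,-0.5],[0,0,-0.2],[0,0,0]],"twist":[[0,0,0],[0,0,0],[0,0,0],[0,0,0],[0,0,0],[0,0,0],[0,0,0],[0,0,0],[0,0,0]]}';python3 d.py 631 147.8 182 3.117
```

```text
clock: 99.15
eef_pos: [414.1, 409.1, 184.7]
tool_rot: [3.139, 0.003, 3.117]
force: [-0.1, -0.5, -0.2]
width: 80.9
gripper_force: 0.0
t 99.15 p [414.1 409.1 184.7] rpy [3.1386e+00 2.6000e-03 3.1169e+00] w 80.9 F [-0.1 -0.5 -0.2] q [-0.83  0.54  0.    1.73 -0.    0.86  0.72]
xyz shares [-2.233 -2.558  0.025]
twist shares [ 0.0009  0.0008 -0.    ] xyz shares after twist [-2.233 -2.559  0.027]
```

```bash
python3 -m jog '{"claw":[0.95,0.95,0.95,0.95,0.95,0.95,0.95,0.95,0.95,0.95],"xyz":[[-0.233,-0.258,0],[-0.3,-0.35,0],[-0.3,-0.35,0],[-0.3,-0.35,0],[-0.3,-0.35,0],[-0.3,-0.35,0],[-0.3,-0.35,0],[-0.2,-0.2,0],[0,0,0],[0,0,0]],"twist":[[0,0,0],[0,0,0],[0,0,0],[0,0,0],[0,0,0],[0,0,0],[0,0,0],[0,0,0],[0,0,0],[0,0,0]]}';python3 -m jog '{"claw":[0.95,0.95],"xyz":[[0,0,0],[0,0,0]],"twist":[[0,0,0],[0,0,0]]}';python3 d.py 631 147.8 38.5 3.117
```

```text
clock: 100.4
eef_pos: [628.6, 148.0, 181.6]
tool_rot: [3.141, -0.003, 3.118]
force: [-0.5, 0.4, 0.2]
width: 81.3
gripper_force: 0.0
clock: 100.65
eef_pos: [629.5, 148.1, 183.1]
tool_rot: [3.141, -0.0, 3.119]
force: [0.4, 0.1, 0.3]
width: 80.8
gripper_force: 0.0
t 100.65 p [629.5 148.1 183.1] rpy [ 3.1412e+00 -4.0000e-04  3.1188e+00] w 80.8 F [0.4 0.1 0.3] q [-0.28  0.64  0.    1.54 -0.    0.96  1.28]
xyz shares [-0.016 -0.004  1.446]
twist shares [ 0.0001 -0.0001  0.0006] xyz shares after twist [-0.015 -0.003  1.446]
```

```bash
python3 -m jog '{"claw":[0.95,0.95,0.95,0.95,0.95,0.95,0.95,0,0,0,0,0],"xyz":[[-0.01,0,0.35],[0,0,0.4],[0,0,0.4],[0,0,0.2],[0,0,0.09],[0,0,0],[0,0,0],[0,0,0],[0,0,0],[0,0,0],[0,0,0],[0,0,0]],"twist":[[0,0,0],[0,0,0],[0,0,0],[0,0,0],[0,0,0],[0,0,0],[0,0,0],[0,0,0],[0,0,0],[0,0,0],[0,0,0],[0,0,0]]}';python3 -m jog '{"claw":[0,0,0,0,0,0],"xyz":[[0,0,-0.1],[0,0,-0.3],[0,0,-0.4],[0,0,-0.25],[0,0,0],[0,0,0]],"twist":[[0,0,0],[0,0,0],[0,0,0],[0,0,0],[0,0,0],[0,0,0]]}';python3 d.py 483.7 315.3 142 3.117
```

```text
clock: 102.15
eef_pos: [631.8, 147.1, 40.6]
tool_rot: [3.141, 0.002, 3.117]
force: [-0.7, -0.3, 5.9]
width: 58.3
gripper_force: 64.4
clock: 102.9
eef_pos: [629.8, 146.6, 142.8]
tool_rot: [-3.141, -0.003, 3.117]
force: [-0.8, 0.1, -5.7]
width: 58.4
gripper_force: 65.7
t 102.9 p [629.8 146.6 142.8] rpy [-3.1409e+00 -2.7000e-03  3.1170e+00] w 58.4 F [-0.8  0.1 -5.7] q [-0.27  0.68  0.    1.58 -0.    0.88  1.27]
xyz shares [1.502 1.651 0.01 ]
twist shares [-0.0002 -0.0008  0.    ] xyz shares after twist [1.502 1.65  0.008]
```

```bash
python3 -m jog '{"claw":[0,0,0,0,0,0,0,0,0],"xyz":[[0.2,0.22,0],[0.3,0.33,0],[0.3,0.33,0],[0.3,0.33,0],[0.25,0.27,0],[0.15,0.17,0],[0,0,0],[0,0,0],[0,0,0]],"twist":[[0,0,0],[0,0,0],[0,0,0],[0,0,0],[0,0,0],[0,0,0],[0,0,0],[0,0,0],[0,0,0]]}';python3 d.py 483.7 315.3 142 3.117; python3 -m jog '{"claw":[0,0,0,0,0,0,0,0],"xyz":[[0,0,0.3],[0,0,0.4],[0,0,0.35],[0,0,0.2],[0,0,0.04],[0,0,0.02],[0,0,0],[0,0,0]],"twist":[[0,0,0],[0,0,0],[0,0,0],[0,0,0],[0,0,0],[0,0,0],[0,0,0],[0,0,0]]}'
```

```text
clock: 104.02
eef_pos: [486.0, 314.0, 143.6]
tool_rot: [-3.14, -0.0, 3.115]
force: [1.4, -0.3, -4.5]
width: 58.6
gripper_force: 65.9
t 104.03 p [486.  314.  143.6] rpy [-3.1404e+00 -2.0000e-04  3.1147e+00] w 58.6 F [ 1.4 -0.3 -4.5] q [-0.63  0.59  0.02  1.78 -0.01  0.77  0.93]
xyz shares [0.023 0.013 0.016]
twist shares [-0.0004 -0.0001 -0.0007] xyz shares after twist [0.023 0.013 0.016]
clock: 105.02
eef_pos: [485.8, 315.9, 14.0]
tool_rot: [3.141, 0.001, 3.117]
force: [0.5, 0.3, -4.6]
width: 58.2
gripper_force: 65.8
```

```bash
python3 -m jog '{"claw":[0,0,0,0,0],"xyz":[[0,0,0.03],[0,0,0.02],[0,0,0.01],[0,0,0.01],[0,0,0]],"twist":[[0,0,0],[0,0,0],[0,0,0],[0,0,0],[0,0,0]]}'; python3 -m jog '{"claw":[0,0,0,0],"xyz":[[0,0,0.01],[0,0,0.01],[0,0,0],[0,0,0]],"twist":[[0,0,0],[0,0,0],[0,0,0],[0,0,0]]}'
```

```text
clock: 105.65
eef_pos: [485.2, 315.5, 6.0]
tool_rot: [-3.142, -0.0, 3.117]
force: [0.2, 1.1, -4.7]
width: 58.7
gripper_force: 65.8
clock: 106.15
eef_pos: [485.2, 315.6, 4.6]
tool_rot: [3.141, 0.0, 3.117]
force: [-1.1, -1.6, 4.8]
width: 58.0
gripper_force: 66.6
```

```bash
python3 -m jog '{"claw":[0.95,0.95,0.95,0.95,0.95,0.95,0.95,0.95,0.95,0.95],"xyz":[[0,0,0],[0,0,0],[0,0,0],[0,0,-0.2],[0,0,-0.4],[0,0,-0.5],[0,0,-0.5],[0,0,-0.2],[0,0,0],[0,0,0]],"twist":[[0,0,0],[0,0,0],[0,0,0],[0,0,0],[0,0,0],[0,0,0],[0,0,0],[0,0,0],[0,0,0],[0,0,0]]}'; python3 -c "
from cell import order
print(order.finish_job())"
```

```text
clock: 107.4
eef_pos: [484.5, 315.0, 182.9]
tool_rot: [-3.14, -0.002, 3.117]
force: [-0.3, 0.5, -0.0]
width: 80.9
gripper_force: 0.0
the job is handed in; nothing more can be done
None
```

I handed the job in at 107 s with all steps run: all three bodies gauged in order and set on the white board, crank wound back to about 0.05 rad, gauge laid on its mat. The hand-in returned no verdict, and the 200 camera calls ran out partway through setting the bodies down, so the final layout rests on force and position readings, not a picture.

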